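# Recharge the air dryer of the print bench

### The arm

A 6-joint arm with a two-finger parallel gripper is mounted at the origin on the work surface. World frame = base frame: x ahead of the robot, y to its left, z up, the work surface at z = 0. Lengths are in m, angles in rad, forces in N, time in s.
With the tool pointing down it reaches from about 0.3 to 0.95 m from the base axis. Payload 3.1 kg.
Tool frame: the origin (TCP) lies midway between the tips of the shut fingers; the grasp point (between the pads) lies 19 mm behind it (manip.tcp_to_grasp is the distance from the TCP to the grasp point, in m); z points along the fingers, y is the line along which they close (so a half turn about z gives the same grasp; the last joint's range is limited). The gripper opens to 85 mm and grips with 20 to 120 N. Pads are 22 mm wide; open, the fingers measure 114 mm over their backs; the gripper's body (76 mm by 85 mm) begins 54 mm behind the grasp point. The pads swing forward as they close: fully open they stand 13 mm farther back than shut.
Start: joints at [-1.324, 0.308, 1.634, -0, 1.2, -0.07], TCP at [0.195, -0.594, 0.231] pointing down, gripper open.
Joint ranges: [-3.06, 3.06], [-0.79, 1.96], [0.05, 2.63], [-1.19, 4.34], [0.05, 2.64], [-2.94, 2.94]. Speed limits (rad/s): [2.79, 2.79, 3.14, 3.14, 3.14, 3.14].

### API

Orientations are given as a unit quaternion [w, x, y, z].
In Python, from rig import manip, viewer gives the robot as it stands.
- The arm moves only by the tool arm_command, never from a script. Its argument "steps" is a list of rows, each a list of 3 entries, a list of its own where there are three numbers: the gripper command: -1 is shut, 1 is fully open, values between are in proportion, then the shift along the world's x, y, z in mm, then the turn, a rotation vector about the world's x, y, z in degrees. In form: [[grip, [dx, dy, dz], [rx, ry, rz]], ...]. A call has 1 to 20 rows; each row is the pose to reach, as a shift and turn from the pose commanded when the call began; what a row does not reach only later rows make up. A row lasts 1/10 s, in which the tool goes at most 50 mm and 8.59 degrees, less where a joint would pass 70% of its speed; a pose out of reach is approached as far as the arm can. A call with a gripper value outside its range is refused whole. The fingers move at their own pace and stop on an object; "squeeze" is the grip in N (left out, the last holds). Time passes only in rows, so rows that repeat a pose let the fingers close. It gives the time, the measured TCP pose, the force, the opening and the grip force at its end, in the units of the state.
- manip.sense(): the state, without advancing time (a new reading comes with each control period).
- viewer.camera(name): name is "side" or "top"; returns (picture, depth): 384x512x3 uint8, red, green, blue; 384x512 float32, m along the optical axis (not along the pixel's ray), 0 where there is no reading.
- viewer.calibration(name): a dict with "fov_y" (degrees; the focal length in pixels is half the picture's height over the tangent of half this angle, whatever the lens; pixels are square), "cx", "cy" (the principal point, pixels), "R" (3x3) and "t" (3): a world point X has camera coordinates R X + t. Camera axes: x right, y down, z forward; pixel columns grow to the right and rows downward; lengths in m; the calibration is good to about 2 mm. A picture is of the moment at which its call begins. calibration takes no time and is no camera call.
- manip.close_job(): hands the job in; it is judged then, once.
The state is a dict: "time_s": time; "joint_pos": joint angles; "joint_velocities": joint speeds; "effort": joint torques, N m; "position": TCP position; "orientation": TCP orientation; "wrist_force": force on the tool from outside, world axes, zero at the start; "wrist_torque": the same for the moment, N m; "gripper_width": finger opening in m; "grasp_force": force on a finger pad.
Only numpy, scipy, OpenCV 4.12 (cv2) and the standard library are available. Lean on these libraries where they do the work, as an engineer would, in place of code of your own. Each camera call takes 0.05 s, during which the arm holds its last target. There are 200 camera calls.

### The job

Recharge the bench air dryer. First shut the air at the ball valve (lever fully round to its stop, across the pipe), then swing the dryer's steel keeper bail up and fully back, slide every desiccant cartridge lying on the bench fully home into a bay of its own, swing the bail down in front of them until it clicks home, and only then open the air again (lever along the pipe, against its stop). Leave the filament spool and the glue stick where they are.

Things in the scene. Friction and masses are not known exactly. Their poses are not given: they have to be found in the camera images.
- dryer: fixed grey dryer with three bays that open towards the robot. Origin: on the bench (z 0) below the middle of the mouth plane; x points into the bays, y along the row, z up. Roof top 58 mm, back housing 64 mm above the bench. A ledge 6 mm high runs 50 mm out in front of the mouths; spring-catch posts 52 mm high stand on it at x -40, y +-139 mm
- bay0 (a point): centre of a home cartridge in this bay: 10 mm inside the mouth plane, 27 mm above the bench; axes as the dryer's. Bay 45 wide, 45 high (floor 6, roof 51 mm above the bench), 70 deep to a hard back wall, mouth side edges rounded. A home cartridge stands 50 mm out of the mouth, 30 mm from its neighbour. At y +72 mm in the dryer
- bay1 (a point): centre of a home cartridge in this bay: 10 mm inside the mouth plane, 27 mm above the bench; axes as the dryer's. Bay 45 wide, 45 high (floor 6, roof 51 mm above the bench), 70 deep to a hard back wall, mouth side edges rounded. A home cartridge stands 50 mm out of the mouth, 30 mm from its neighbour. At y 0 in the dryer (middle)
- bay2 (a point): centre of a home cartridge in this bay: 10 mm inside the mouth plane, 27 mm above the bench; axes as the dryer's. Bay 45 wide, 45 high (floor 6, roof 51 mm above the bench), 70 deep to a hard back wall, mouth side edges rounded. A home cartridge stands 50 mm out of the mouth, 30 mm from its neighbour. At y -72 mm in the dryer
- bail (a joint): keeper bail, a steel U-bar hinged on the dryer (axis along its y, at x +20, 36 mm above the bench). 0 = down, bar level in front of the bays, clicked in; grows as it swings up and back; 2.2 = fully back (stop). Starts at 0 to 0.8. Friction (2 N at the bar) holds it anywhere; a spring catch between 0.2 and 0.08 needs about 3 N more, either way
- bar_mid (a point): middle of the bail's round cross bar (14 mm diameter, 258 mm long, along the dryer's y), 83 mm from the hinge axis. Can be pinched from above while no cartridge end is near. With the bail down it clears the end of a home cartridge by 6 mm; a cartridge left well out blocks it
- lever (a joint): ball valve lever: 0 = open (against its stop, lever along the pipe), 1.571 = shut (against its stop, across the pipe). Turns level, clockwise from above to shut. Starts at 0 to 0.3. Friction about 3 N at the grip; stays where left
- stem (a point): on the fixed valve's vertical turning axis, at the lever's mid height (102 mm above the bench). x = along the pipe, where the lever points when open; -y = where it points when shut. The pipe loop, 22 mm thick and 130 mm long, runs below; its top is 73 mm (brass body 81 mm) above the bench
- lever_grip (a point): middle of the lever's black sleeve (75 long, 24 wide, 14 mm thick), 67 mm from the stem axis; sleeve reaches from 30 to 105 mm; x along the lever outwards
- cart0_c (a point): very centre of a desiccant cartridge, a white ribbed square bar with black end caps: 120 long (its x), 42 x 42 mm section, 0.11 to 0.23 kg. All are alike; either end may go in first, any long side may be down. Lies flat on the black mat at the start, 21 mm below this point being its underside; None if absent (or held)
- cart1_c (a point): very centre of a desiccant cartridge, a white ribbed square bar with black end caps: 120 long (its x), 42 x 42 mm section, 0.11 to 0.23 kg. All are alike; either end may go in first, any long side may be down. Lies flat on the black mat at the start, 21 mm below this point being its underside; None if absent (or held)
- cart2_c (a point): very centre of a desiccant cartridge, a white ribbed square bar with black end caps: 120 long (its x), 42 x 42 mm section, 0.11 to 0.23 kg. All are alike; either end may go in first, any long side may be down. Lies flat on the black mat at the start, 21 mm below this point being its underside; None if absent (or held)
- mat: fixed thin black rubber mat, 150 x 280 x 3 mm, where the cartridges lie side by side, about 110 mm between centres; origin centre of its underside
- spool: bystander: filament spool lying flat, 140 mm diameter, 50 high; origin centre of its underside
- glue_stick: bystander: red glue stick standing, 30 mm diameter, 105 high; origin at its foot
Mind the look-alikes: they are no part of the job. What is shaped like the part that bears cart0_c but pink is not meant. Leave any pink look-alike of the part that bears cart2_c alone.

How it is judged:
On the way, in this order (a step that is already met when the one before it is completed fails the run):
1. air shut: lever within 0.08 rad of its shut stop, bail not yet swung back (value of joint lever above 1.49 rad and value of joint bail below 1.9 rad), for 0.2 s.
2. bail swung back beyond 1.9 rad, air still shut (value of joint bail above 1.9 rad and value of joint lever above 1.45 rad), for 0.2 s.
3. every cartridge home in a bay, air still shut (((distance between cart0_c and bay0 below 0.01 m and angle between the x axis of cart0_c and the x axis of dryer, either way round below 0.07 rad) or (distance between cart0_c and bay1 below 0.01 m and angle between the x axis of cart0_c and the x axis of dryer, either way round below 0.07 rad) or (distance between cart0_c and bay2 below 0.01 m and angle between the x axis of cart0_c and the x axis of dryer, either way round below 0.07 rad)) and ((distance between cart1_c and bay0 below 0.01 m and angle between the x axis of cart1_c and the x axis of dryer, either way round below 0.07 rad) or (distance between cart1_c and bay1 below 0.01 m and angle between the x axis of cart1_c and the x axis of dryer, either way round below 0.07 rad) or (distance between cart1_c and bay2 below 0.01 m and angle between the x axis of cart1_c and the x axis of dryer, either way round below 0.07 rad)) and ((distance between cart2_c and bay0 below 0.01 m and angle between the x axis of cart2_c and the x axis of dryer, either way round below 0.07 rad) or (distance between cart2_c and bay1 below 0.01 m and angle between the x axis of cart2_c and the x axis of dryer, either way round below 0.07 rad) or (distance between cart2_c and bay2 below 0.01 m and angle between the x axis of cart2_c and the x axis of dryer, either way round below 0.07 rad)) and value of joint lever above 1.45 rad), for 0.2 s.
4. bail down past its catch (below 0.06 rad), air still shut (value of joint bail below 0.06 rad and value of joint lever above 1.45 rad), for 0.2 s.
5. air open: lever within 0.08 rad of its open stop (value of joint lever below 0.08 rad), for 0.2 s.
At the end, for the whole second after the job is handed in: Every cartridge present lies home in a bay (centre within 10 mm of the home point, long axis within 0.07 rad of the bay's), the bail is clicked down (below 0.06 rad) and the lever is within 0.08 rad of its open stop (((distance between cart0_c and bay0 below 0.01 m and angle between the x axis of cart0_c and the x axis of dryer, either way round below 0.07 rad) or (distance between cart0_c and bay1 below 0.01 m and angle between the x axis of cart0_c and the x axis of dryer, either way round below 0.07 rad) or (distance between cart0_c and bay2 below 0.01 m and angle between the x axis of cart0_c and the x axis of dryer, either way round below 0.07 rad)) and ((distance between cart1_c and bay0 below 0.01 m and angle between the x axis of cart1_c and the x axis of dryer, either way round below 0.07 rad) or (distance between cart1_c and bay1 below 0.01 m and angle between the x axis of cart1_c and the x axis of dryer, either way round below 0.07 rad) or (distance between cart1_c and bay2 below 0.01 m and angle between the x axis of cart1_c and the x axis of dryer, either way round below 0.07 rad)) and ((distance between cart2_c and bay0 below 0.01 m and angle between the x axis of cart2_c and the x axis of dryer, either way round below 0.07 rad) or (distance between cart2_c and bay1 below 0.01 m and angle between the x axis of cart2_c and the x axis of dryer, either way round below 0.07 rad) or (distance between cart2_c and bay2 below 0.01 m and angle between the x axis of cart2_c and the x axis of dryer, either way round below 0.07 rad)) and value of joint bail below 0.06 rad and value of joint lever below 0.08 rad); the robot touches nothing.
It fails at once if the spool moved more than 30 mm (distance of spool from where it was at the start of the episode above 0.03 m).
It fails at once if the glue stick moved more than 30 mm (distance of glue_stick from where it was at the start of the episode above 0.03 m).
Of cart0, cart1, cart2 only 2 to 3 are there at a start; the rules pass over those that are not, and their reading is None.
At some moment in a run one of cart0, cart1, cart2 may be knocked a few centimetres aside while the robot is not near it.
Once in a run the grip may slacken for a moment while it holds something.
It also fails if it takes over 210 s, if anything falls off the work surface, if the arm or the gripper's body presses on something with over 40 N, if the wrist force passes 120 N, or if a joint passes its speed limit or range.

## Working session

There is one attempt and no reset: what is moved stays moved. The work goes in short steps, Python scripts to look and compute and a tool call to move; the robot and the scene stay as the last step left them, time stands still between calls to the robot, and variables do not carry over. Pictures are saved under pics/ and viewed, at most 14 in all, crops included, and the job is handed in when it is done.

Besides the shell and the picture viewer there is one more tool, called after "Call:" by a JSON object that holds its "fn" and its "kwargs". arm_command: Moves the arm, as the interface text tells. Its arguments: {"type":"object","properties":{"steps":{"type":"array","items":{"type":"array"}},"squeeze":{"type":"number"}},"required":["steps"]}

```bash
ls; mkdir -p pics; python3 - <<'E'
from rig import manip, viewer
import cv2,numpy as np
for n in("top","side"):
    im,d=viewer.camera(n); cv2.imwrite(f"pics/{n}0.png",im[:,:,::-1]); np.savez(f"/tmp/{n}0.npz",im=im,d=d)
    c=viewer.calibration(n); print(n,c)
s=manip.sense(); print(s["position"],s["orientation"],s["gripper_width"],s["time_s"],manip.tcp_to_grasp)
E
```

```text
pics
top {'fov_y': 56.86205632702853, 'cx': 255.25749657909307, 'cy': 192.2243026161213, 'R': array([[-0.01923785, -0.99981284,  0.00204613],
       [-0.97363736,  0.01826888, -0.22736874],
       [ 0.22728881, -0.00636628, -0.97380659]]), 't': array([0.07204782, 0.55958343, 0.98667412])}
side {'fov_y': 42.54481864270854, 'cx': 244.94535013419662, 'cy': 179.8769736132187, 'R': array([[-0.94544662, -0.32573765, -0.00506617],
       [-0.20826191,  0.61628797, -0.75948411],
       [ 0.25051479, -0.7169966 , -0.65050612]]), 't': array([0.53048548, 0.14911251, 1.67713518])}
[ 0.19448302 -0.5931927   0.23019525] [-1.02325987e-03  9.87482051e-01  1.57728061e-01 -1.00370907e-04] 0.08538252486373611 0.1 0.0187
```

View pics/top0.png

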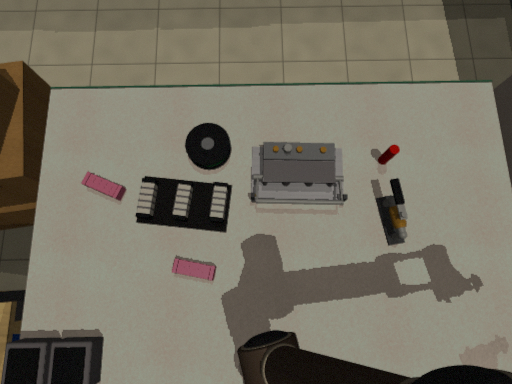

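View pics/side0.png

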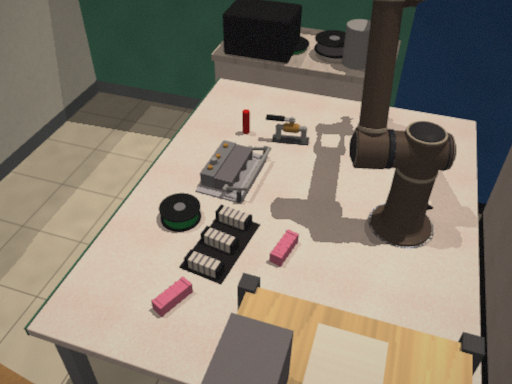

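The top view shows three white ribbed cartridges on the black mat at about (146,199), (182,202) and (218,202). Pink look-alikes are at (103,186) and (194,269). The dryer is at (298,175) with its bail bar along row ~200. The valve stem is at (398,215) with its black sleeve at (397,190), the spool at (208,146) and the glue stick at (388,155). I choose the three white bars on the mat and leave the pink ones. Next is a close crop to check, plus measurement.

```bash
cat > h.py <<'E'
import numpy as np, cv2
from rig import manip, viewer
def shot(n):
    im,d=viewer.camera(n); return im,d,viewer.calibration(n)
def pts(d,c):
    "world point of each pixel from depth"
    h,w=d.shape; f=h/2/np.tan(np.radians(c["fov_y"]/2))
    v,u=np.mgrid[:h,:w]
    P=np.dstack([(u-c["cx"])/f*d,(v-c["cy"])/f*d,d])
    return (P-c["t"])@c["R"]
def ray(u,v,z,c):
    f=192/np.tan(np.radians(c["fov_y"]/2))
    r=c["R"].T@np.array([(u-c["cx"])/f,(v-c["cy"])/f,1]); o=-c["R"].T@c["t"]
    return o+r*(z-o[2])/r[2]
def carts(P,im,show=True):
    "top-face centre & axis of white bars: (x,y,yaw,len,wid)"
    hsv=cv2.cvtColor(im,cv2.COLOR_RGB2HSV)
    m=((P[:,:,2]>.025)&(P[:,:,2]<.075)&(P[:,:,0]>.3)&(P[:,:,1]<.75)&(P[:,:,1]>.1)).astype(np.uint8)
    n,l,st,ce=cv2.connectedComponentsWithStats(m)
    for i in range(1,n):
        if st[i,4]<60: continue
        q=P[l==i]; top=np.percentile(q[:,2],80)
        k=q[q[:,2]>top-.008]
        r=cv2.minAreaRect((k[:,:2]*1000).astype(np.float32))
        print("blob px",ce[i].round(),"n",st[i,4],"ztop %.3f"%top,"rect",np.round(r[0]),np.round(r[1]),"ang %.1f"%r[2],"rgb",im[l==i].mean(0).round())
E
python3 - <<'E'
from h import *
z=np.load("/tmp/top0.npz"); im,d=z["im"],z["d"]; c=viewer.calibration("top"); P=pts(d,c)
carts(P,im)
cv2.imwrite("pics/crop0.png",cv2.resize(im[120:260,80:420,::-1],None,fx=2.35,fy=2.35,interpolation=cv2.INTER_CUBIC))
for a,b in((146,199),(182,202),(218,202),(298,203),(251,190),(345,190),(397,185),(398,212),(398,201)): print(a,b,P[b,a].round(3))
E
```

```text
blob px [208. 144.] n 1507 ztop 0.051 rect [722. 207.] [140. 137.] ang 10.4 rgb [21. 21. 20.]
blob px [102. 185.] n 535 ztop 0.042 rect [599. 530.] [122.  41.] ang 65.7 rgb [137.  72.  87.]
blob px [146. 198.] n 595 ztop 0.045 rect [556. 393.] [ 43. 121.] ang 83.5 rgb [93. 89. 80.]
blob px [182. 200.] n 573 ztop 0.045 rect [547. 283.] [ 42. 120.] ang 81.1 rgb [95. 91. 82.]
blob px [218. 202.] n 564 ztop 0.045 rect [540. 173.] [ 41. 120.] ang 82.5 rgb [97. 94. 85.]
blob px [194. 269.] n 606 ztop 0.042 rect [342. 245.] [121.  41.] ang 77.5 rgb [142.  81.  95.]
146 199 [0.551 0.391 0.041]
182 202 [0.54  0.282 0.042]
218 202 [0.538 0.174 0.041]
298 203 [ 0.526 -0.064  0.064]
251 190 [0.582 0.074 0.005]
345 190 [ 0.578 -0.223 -0.001]
397 185 [ 0.564 -0.343  0.108]
398 212 [ 0.488 -0.342  0.098]
398 201 [ 0.518 -0.341  0.107]
```

View pics/crop0.png

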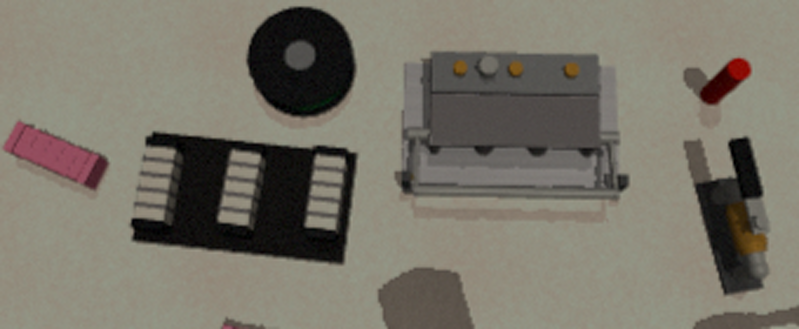

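The crop confirms three plain white bars on the mat. The bail is near down, with its bar in front of the bays, and the lever points roughly along the pipe. Now the dryer, bar and lever geometry.

```bash
cat >> h.py <<'E'
def rect(k):
    k=(k[:,:2]*1000).astype(np.float32); r=cv2.minAreaRect(k)
    a=r[2] if r[1][0]>=r[1][1] else r[2]+90
    return np.round(r[0],1),np.round(sorted(r[1]),1),round(float((a+90)%180-90),1)
def sel(P,x,y,z):
    return (P[:,:,0]>x[0])&(P[:,:,0]<x[1])&(P[:,:,1]>y[0])&(P[:,:,1]<y[1])&(P[:,:,2]>z[0])&(P[:,:,2]<z[1])
E
python3 - <<'E'
from h import *
for n in("top","side"):
    z=np.load(f"/tmp/{n}0.npz"); im,d=z["im"],z["d"]; c=viewer.calibration(n); P=pts(d,c)
    print(n)
    D=sel(P,(.5,.8),(-.25,.1),(.054,.075)); 
    q=P[D]; 
    h=q[(q[:,0]>.585)]; print("roof+housing",rect(h),len(h))
    hh=h[(h[:,2]>.061)]; print("housing",rect(hh),len(hh))
    rr=h[(h[:,2]<.0605)]; print("roof", rect(rr),len(rr))
    b=P[sel(P,(.49,.56),(-.22,.1),(.02,.09))]; print("bar?",len(b),b.mean(0).round(3), np.percentile(b[:,2],[10,50,90,98]).round(3)); 
    t=b[b[:,2]>.05]; 
    for y in (-.18,-.12,-.06,0.,.04): 
        k=b[abs(b[:,1]-y)<.015]; print(y,len(k),k[:,0].min().round(3) if len(k) else 0,k.max(0).round(3) if len(k) else 0)
    L=P[sel(P,(.44,.65),(-.45,-.28),(.09,.125))&(im.max(2)<60)]; print("sleeve",len(L),rect(L),L[:,2].mean(), np.percentile(L[:,2],[5,95]))
    B=P[sel(P,(.35,.65),(-.45,-.28),(.005,.085))]; print("body",rect(B))
    hs=cv2.cvtColor(im,cv2.COLOR_RGB2HSV); br=(hs[:,:,1]>130)&(hs[:,:,0]>8)&(hs[:,:,0]<30)&sel(P,(.38,.6),(-.45,-.28),(.06,.12)); print("brass",br.sum(),rect(P[br]))
    g=P[sel(P,(.6,.75),(-.45,-.25),(.07,.12))&(im[:,:,0]>90)]; print("glue",rect(g))
    ST=P[sel(P,(.42,.53),(-.4,-.28),(.093,.12))]; print("levermetal",rect(ST))
E
```

```text
top
roof+housing (array([653.9, -73. ]), array([126.1, 218.6]), 87.8) 2701
housing (array([654.9, -74.4]), array([124.3, 215.1]), 88.5) 1026
roof (array([653.9, -73. ]), array([126.1, 218.6]), 87.8) 1594
bar? 505 [ 0.534 -0.074  0.061] [0.053 0.063 0.066 0.068]
-0.18 67 0.521 [ 0.559 -0.165  0.069]
-0.12 54 0.522 [ 0.535 -0.105  0.069]
-0.06 44 0.526 [ 0.54  -0.046  0.07 ]
0.0 50 0.527 [0.54  0.013 0.069]
0.04 46 0.528 [0.541 0.054 0.067]
sleeve 230 (array([ 530.8, -343.7]), array([ 24., 107.]), 8.4) 0.10719952791600074 [0.09923718 0.11118588]
body (array([ 505.1, -371.9]), array([130.8, 284.4]), 1.2)
brass 202 (array([ 503.4, -344.8]), array([ 33.8, 111.3]), 11.4)
glue (array([ 673.2, -349.6]), array([27.6, 28.6]), -10.0)
levermetal (array([ 498.7, -347.9]), array([26. , 63.9]), 4.8)
side
roof+housing (array([658.5, -68.5]), array([128.1, 229.9]), 87.6) 1149
housing (array([657.6, -68. ]), array([125.3, 224.4]), 87.9) 501
roof (array([658.5, -68.5]), array([128.1, 229.9]), 87.6) 597
bar? 248 [ 0.539 -0.05   0.059] [0.049 0.062 0.067 0.069]
-0.18 35 0.524 [ 0.558 -0.167  0.069]
-0.12 21 0.528 [ 0.541 -0.105  0.068]
-0.06 20 0.529 [ 0.543 -0.047  0.07 ]
0.0 24 0.532 [0.544 0.015 0.072]
0.04 22 0.532 [0.547 0.053 0.067]
sleeve 75 (array([ 548.5, -335.7]), array([31.7, 67.5]), 10.8) 0.10530006992008847 [0.09754134 0.11168564]
body (array([ 500.4, -365.8]), array([165.4, 299.1]), 0.5)
brass 99 (array([ 480.7, -339.7]), array([35.6, 57.7]), 13.0)
glue (array([ 678.7, -343.2]), array([25. , 36.2]), -71.2)
levermetal (array([ 500.3, -347.8]), array([33.6, 57. ]), 1.2)
```

```bash
python3 - <<'E'
from h import *
for n in("top","side"):
    z=np.load(f"/tmp/{n}0.npz"); im,d=z["im"],z["d"]; c=viewer.calibration(n); P=pts(d,c)
    print(n)
    for lo in (.525,.50,.46):
        L=P[sel(P,(lo,.64),(-.40,-.30),(.1,.118))]; print("sleeve/lever",lo,len(L),rect(L))
    for x in np.arange(.44,.62,.015):
        k=P[sel(P,(x-.0075,x+.0075),(-.42,-.28),(.06,.125))]
        if len(k): print("%.3f"%x,len(k),"y",k[:,1].min().round(3),k[:,1].max().round(3),"z",np.percentile(k[:,2],[10,50,90]).round(3))
    # bail bar ends, ledge posts
    b=P[sel(P,(.505,.552),(-.26,.12),(.058,.08))]; print("bar",b[:,1].min(),b[:,1].max(),rect(b))
    h=P[sel(P,(.57,.75),(-.25,.12),(.061,.075))]; print("hous pts y",np.percentile(h[:,1],[.5,99.5]))
    # ledge
E
```

```text
top
sleeve/lever 0.525 182 (array([ 554.4, -342. ]), array([24.8, 59.7]), 7.4)
sleeve/lever 0.5 258 (array([ 541.9, -343.8]), array([25.9, 84.5]), 6.1)
sleeve/lever 0.46 344 (array([ 525.5, -345.4]), array([ 25.8, 117.9]), 7.6)
0.440 44 y -0.371 -0.342 z [0.063 0.07  0.074]
0.455 71 y -0.372 -0.336 z [0.067 0.077 0.08 ]
0.470 90 y -0.373 -0.334 z [0.068 0.08  0.106]
0.485 80 y -0.362 -0.332 z [0.07  0.09  0.109]
0.500 83 y -0.361 -0.33 z [0.07  0.098 0.104]
0.515 78 y -0.359 -0.333 z [0.068 0.105 0.109]
0.530 80 y -0.357 -0.332 z [0.067 0.106 0.11 ]
0.545 58 y -0.356 -0.33 z [0.098 0.108 0.11 ]
0.560 47 y -0.354 -0.328 z [0.104 0.109 0.111]
0.575 47 y -0.352 -0.328 z [0.103 0.107 0.11 ]
0.590 2 y -0.334 -0.332 z [0.105 0.105 0.106]
bar -0.19673833074990327 0.05977109439558396 (array([535.2, -68.5]), array([ 27.9, 256.5]), 89.7)
hous pts y [-0.1811954  0.0324614]
side
sleeve/lever 0.525 76 (array([ 557.4, -338.8]), array([39.7, 64.5]), 14.4)
sleeve/lever 0.5 96 (array([ 545.6, -341.8]), array([39.7, 88.8]), 14.4)
sleeve/lever 0.46 120 (array([ 531. , -342.9]), array([ 39.9, 117.7]), 10.5)
0.440 17 y -0.367 -0.336 z [0.063 0.069 0.075]
0.455 27 y -0.364 -0.33 z [0.064 0.072 0.077]
0.470 38 y -0.366 -0.329 z [0.065 0.077 0.102]
0.485 50 y -0.359 -0.321 z [0.069 0.087 0.108]
0.500 44 y -0.359 -0.322 z [0.066 0.079 0.102]
0.515 34 y -0.364 -0.324 z [0.066 0.078 0.109]
0.530 41 y -0.357 -0.319 z [0.069 0.094 0.108]
0.545 33 y -0.36 -0.32 z [0.064 0.103 0.109]
0.560 18 y -0.348 -0.317 z [0.099 0.108 0.112]
0.575 22 y -0.356 -0.314 z [0.099 0.107 0.11 ]
0.590 9 y -0.346 -0.325 z [0.097 0.103 0.113]
bar -0.1930422659723679 0.06800852428879463 (array([537.4, -62.5]), array([ 22.9, 261.2]), 88.8)
hous pts y [-0.17644485  0.04305246]
```

Call:
{"fn": "arm_command", "kwargs": {"steps": [[-1, [356, 289, 0], [0, 0, 0]], [-1, [356, 289, 0], [0, 0, 0]], [-1, [356, 289, 0], [0, 0, 0]], [-1, [356, 289, 0], [0, 0, 0]], [-1, [356, 289, 0], [0, 0, 0]], [-1, [356, 289, 0], [0, 0, 0]], [-1, [356, 289, 0], [0, 0, 0]], [-1, [356, 289, 0], [0, 0, 0]], [-1, [356, 289, 0], [0, 0, 0]], [-1, [356, 289, 0], [0, 0, 0]], [-1, [356, 289, 0], [0, 0, 0]], [-1, [356, 289, -50], [0, 0, 0]], [-1, [356, 289, -100], [0, 0, 0]], [-1, [356, 289, -143], [0, 0, 0]], [-1, [356, 289, -143], [0, 0, 0]], [-1, [356, 289, -143], [0, 0, 0]]], "squeeze": 60}}

```text
time_s: 1.7
position: [0.5491, -0.3058, 0.0878]
orientation: [-0.001, 0.988, 0.157, -0.001]
wrist_force: [0.8, 0.0, 1.2]
gripper_width: -0.0005
grasp_force: 0.0
```

```bash
python3 - <<'E'
import numpy as np
s=np.array([480,-351]); p0=np.array([551,-305])
for t in range(14,-90,-6):
    a=np.radians(t); off=28-3*(14-t)/92
    p=s+80*np.array([np.cos(a),np.sin(a)])+off*np.array([-np.sin(a),np.cos(a)]); print(t,(p-p0).round().astype(int).tolist())
E
```

```text
14 [0, 1]
8 [4, -7]
2 [8, -16]
-4 [11, -24]
-10 [13, -33]
-16 [13, -42]
-22 [13, -51]
-28 [12, -60]
-34 [10, -69]
-40 [7, -77]
-46 [3, -85]
-52 [-1, -93]
-58 [-7, -100]
-64 [-13, -107]
-70 [-20, -113]
-76 [-27, -118]
-82 [-35, -122]
-88 [-44, -125]
```

Call:
{"fn": "arm_command", "kwargs": {"steps": [[-1, [4, -7, 0], [0, 0, 0]], [-1, [8, -16, 0], [0, 0, 0]], [-1, [11, -24, 0], [0, 0, 0]], [-1, [13, -33, 0], [0, 0, 0]], [-1, [13, -42, 0], [0, 0, 0]], [-1, [13, -51, 0], [0, 0, 0]], [-1, [12, -60, 0], [0, 0, 0]], [-1, [10, -69, 0], [0, 0, 0]], [-1, [7, -77, 0], [0, 0, 0]], [-1, [3, -85, 0], [0, 0, 0]], [-1, [-1, -93, 0], [0, 0, 0]], [-1, [-7, -100, 0], [0, 0, 0]], [-1, [-13, -107, 0], [0, 0, 0]], [-1, [-20, -113, 0], [0, 0, 0]], [-1, [-20, -113, 0], [0, 0, 0]]]}}

```text
time_s: 3.2
position: [0.5296, -0.4198, 0.0886]
orientation: [0.001, 0.988, 0.157, -0.0]
wrist_force: [1.4, -0.3, 0.2]
gripper_width: -0.0001
grasp_force: 0.0
```

Call:
{"fn": "arm_command", "kwargs": {"steps": [[-1, [-4, -3, 0], [0, 0, 0]], [-1, [-7, -5, 0], [0, 0, 0]], [-1, [-11, -7, 0], [0, 0, 0]], [-1, [-15, -9, 0], [0, 0, 0]], [-1, [-15, -9, 0], [0, 0, 0]]]}}

```text
time_s: 3.7
position: [0.5173, -0.4263, 0.0887]
orientation: [-0.0, 0.988, 0.157, 0.002]
wrist_force: [5.6, 4.5, -0.1]
gripper_width: 0.0001
grasp_force: 3.3
```

Call:
{"fn": "arm_command", "kwargs": {"steps": [[-1, [-4, -1, 0], [0, 0, 0]], [-1, [-8, -2, 0], [0, 0, 0]], [-1, [-8, -2, 0], [0, 0, 0]]]}}

```text
time_s: 4.0
position: [0.5168, -0.4265, 0.0891]
orientation: [0.001, 0.988, 0.156, 0.009]
wrist_force: [22.8, 8.1, -6.5]
gripper_width: 0.0
grasp_force: 11.9
```

Call:
{"fn": "arm_command", "kwargs": {"steps": [[-1, [25, 0, 0], [0, 0, 0]], [-1, [25, 0, 50], [0, 0, 0]], [-1, [25, 0, 100], [0, 0, 0]], [1, [25, 45, 112], [0, 0, 8]], [1, [25, 90, 112], [0, 0, 16]], [1, [25, 135, 112], [0, 0, 24]], [1, [26, 180, 112], [0, 0, 32]], [1, [26, 225, 112], [0, 0, 40]], [1, [26, 270, 112], [0, 0, 48]], [1, [26, 315, 112], [0, 0, 56]], [1, [26, 363, 112], [0, 0, 64]], [1, [26, 363, 112], [0, 0, 70]], [1, [26, 363, 112], [0, 0, 70]], [1, [26, 363, 112], [0, 0, 70]]]}}

```text
time_s: 5.4
position: [0.5336, -0.0669, 0.2004]
orientation: [0.001, 0.719, 0.695, -0.001]
wrist_force: [0.7, -0.2, -0.2]
gripper_width: 0.0854
grasp_force: 0.0
```

```bash
python3 - <<'E'
from h import *
print(manip.sense()["position"])
for n in("top","side"):
    im,d,c=shot(n); cv2.imwrite(f"pics/{n}1.png",im[:,:,::-1]); P=pts(d,c)
    L=P[sel(P,(.40,.62),(-.52,-.28),(.1,.118))]; print(n,"lever",len(L),rect(L))
    carts(P,im)
E
```

```text
[ 0.53361192 -0.0669156   0.20042883]
top lever 340 (array([ 487.3, -397.9]), array([ 24.1, 119.2]), -80.5)
blob px [208. 144.] n 1505 ztop 0.051 rect [722. 207.] [139. 138.] ang 12.1 rgb [28. 27. 27.]
blob px [102. 185.] n 542 ztop 0.042 rect [599. 529.] [121.  41.] ang 65.6 rgb [165.  88. 106.]
blob px [146. 198.] n 594 ztop 0.045 rect [556. 392.] [ 42. 120.] ang 82.6 rgb [114. 108.  98.]
blob px [182. 200.] n 577 ztop 0.045 rect [547. 283.] [ 43. 121.] ang 81.8 rgb [115. 110. 100.]
blob px [218. 202.] n 568 ztop 0.045 rect [540. 173.] [ 42. 120.] ang 82.3 rgb [118. 114. 103.]
blob px [194. 269.] n 606 ztop 0.042 rect [342. 245.] [120.  41.] ang 77.4 rgb [124.  66.  78.]
side lever 93 (array([ 492.1, -393.6]), array([ 23.7, 125.1]), -80.5)
blob px [179. 208.] n 1013 ztop 0.053 rect [726. 212.] [139. 143.] ang 3.8 rgb [44. 44. 40.]
blob px [233. 215.] n 443 ztop 0.046 rect [543. 179.] [ 45. 123.] ang 82.8 rgb [127. 116. 106.]
blob px [219. 237.] n 486 ztop 0.046 rect [551. 288.] [ 47. 125.] ang 80.3 rgb [128. 118. 107.]
blob px [283. 245.] n 451 ztop 0.043 rect [345. 249.] [127.  43.] ang 77.8 rgb [142.  79.  90.]
blob px [204. 262.] n 555 ztop 0.046 rect [559. 397.] [ 47. 122.] ang 84.8 rgb [128. 117. 107.]
blob px [171. 294.] n 612 ztop 0.043 rect [603. 534.] [123.  46.] ang 65.7 rgb [192. 105. 120.]
```

View pics/side1.png

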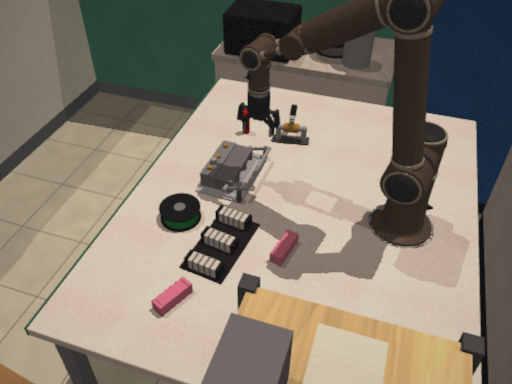

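The side picture shows the lever now across the pipe at (291,120), which matches the measured yaw of -80.5°. The gripper hangs over the bail bar and the cartridges have not moved. Next I pinch the bar.

Call:
{"fn": "arm_command", "kwargs": {"steps": [[1, [0, 0, -50], [0, 0, 0]], [1, [0, 0, -100], [0, 0, 0]], [1, [0, 0, -140], [0, 0, 0]], [1, [0, 0, -158], [0, 0, 0]], [-1, [0, 0, -158], [0, 0, 0]], [-1, [0, 0, -158], [0, 0, 0]], [-1, [0, 0, -158], [0, 0, 0]], [-1, [0, 0, -158], [0, 0, 0]], [-1, [0, 0, -158], [0, 0, 0]], [-1, [0, 0, -158], [0, 0, 0]], [-1, [0, 0, -158], [0, 0, 0]]], "squeeze": 40}}

```text
time_s: 6.6
position: [0.5324, -0.0662, 0.0426]
orientation: [-0.001, 0.718, 0.696, -0.001]
wrist_force: [-5.2, -2.0, 3.6]
gripper_width: 0.0126
grasp_force: 39.0
```

```bash
python3 - <<'E'
import numpy as np
a0=.31
for a in np.arange(.31,2.36,.12):
    dx=83*(np.cos(a0)-np.cos(a)); dz=83*(np.sin(a)-np.sin(a0)); print(round(a,2),[round(dx),round(-dx*.035),round(dz)])
E
```

```text
0.31 [0, 0, 0]
0.43 [4, 0, 9]
0.55 [8, 0, 18]
0.67 [14, 0, 26]
0.79 [21, -1, 34]
0.91 [28, -1, 40]
1.03 [36, -1, 46]
1.15 [45, -2, 50]
1.27 [54, -2, 54]
1.39 [64, -2, 56]
1.51 [74, -3, 58]
1.63 [84, -3, 58]
1.75 [94, -3, 56]
1.87 [104, -4, 54]
1.99 [113, -4, 50]
2.11 [122, -4, 46]
2.23 [130, -5, 40]
2.35 [137, -5, 34]
```

Call:
{"fn": "arm_command", "kwargs": {"steps": [[-1, [3, 0, 9], [0, 0, 0]], [-1, [7, 0, 18], [0, 0, 0]], [-1, [13, 0, 26], [0, 0, 0]], [-1, [20, -1, 34], [0, 0, 0]], [-1, [27, -1, 40], [0, 0, 0]], [-1, [35, -1, 46], [0, 0, 0]], [-1, [44, -2, 50], [0, 0, 0]], [-1, [53, -2, 54], [0, 0, 0]], [-1, [63, -2, 56], [0, 0, 0]], [-1, [73, -3, 58], [0, 0, 0]], [-1, [83, -3, 58], [0, 0, 0]], [-1, [93, -3, 56], [0, 0, 0]], [-1, [103, -4, 54], [0, 0, 0]], [-1, [112, -4, 50], [0, 0, 0]], [-1, [121, -4, 46], [0, 0, 0]], [-1, [129, -5, 40], [0, 0, 0]], [-1, [132, -5, 37], [0, 0, 0]], [-1, [132, -5, 37], [0, 0, 0]]]}}

```text
time_s: 8.4
position: [0.6616, -0.0711, 0.0845]
orientation: [-0.005, 0.718, 0.696, -0.004]
wrist_force: [-21.4, -0.0, 27.1]
gripper_width: 0.0125
grasp_force: 48.0
```

Call:
{"fn": "arm_command", "kwargs": {"steps": [[0, [-2, 0, 4], [0, 0, 0]], [0, [-2, 0, 4], [0, 0, 0]], [0, [-2, 0, 4], [0, 0, 0]], [0, [-2, 0, 50], [0, 0, 0]], [0.5, [-20, 30, 95], [0, 0, -8]], [1, [-40, 60, 95], [0, 0, -16]], [1, [-60, 90, 95], [0, 0, -24]], [1, [-80, 125, 95], [0, 0, -32]], [1, [-100, 160, 95], [0, 0, -40]], [1, [-120, 195, 95], [0, 0, -48]], [1, [-140, 230, 95], [0, 0, -56]], [1, [-156, 249, 80], [0, 0, -64]], [1, [-156, 249, 71], [0, 0, -72]], [1, [-156, 249, 71], [0, 0, -80]], [1, [-156, 249, 71], [0, 0, -88]], [1, [-156, 249, 71], [0, 0, -96]], [1, [-156, 249, 71], [0, 0, -96]], [1, [-156, 249, 71], [0, 0, -96]]]}}

```text
time_s: 10.2
position: [0.51, 0.1784, 0.1501]
orientation: [-0.0, 0.998, -0.067, 0.0]
wrist_force: [0.0, -0.2, -0.1]
gripper_width: 0.0855
grasp_force: 0.0
```

```bash
python3 - <<'E'
from h import *
im,d,c=shot("top"); P=pts(d,c); cv2.imwrite("pics/top2.png",cv2.resize(im[100:280,80:430,::-1],None,fx=2.28,fy=2.28))
carts(P,im)
b=P[sel(P,(.6,.75),(-.25,.1),(.09,.125))]; print("bar back",len(b),rect(b) if len(b) else 0, b[:,2].max())
h=P[sel(P,(.57,.75),(-.25,.12),(.054,.0605))]; print("roof",rect(h),np.percentile(h[:,0],1))
E
```

```text
blob px [208. 137.] n 898 ztop 0.051 rect [742. 204.] [138.  99.] ang 81.5 rgb [25. 24. 24.]
blob px [102. 185.] n 537 ztop 0.042 rect [599. 530.] [122.  41.] ang 65.6 rgb [147.  78.  93.]
blob px [146. 198.] n 592 ztop 0.045 rect [556. 392.] [ 42. 121.] ang 83.7 rgb [100.  95.  86.]
blob px [181. 207.] n 197 ztop 0.045 rect [528. 283.] [62. 39.] ang 4.9 rgb [75. 71. 64.]
bar back 447 (array([655.9, -73.8]), array([ 24.9, 257.3]), 87.7) 0.11400309939719458
roof (array([653.7, -73.3]), array([126.2, 254. ]), 87.8) 0.590369605655454
```

View pics/top2.png

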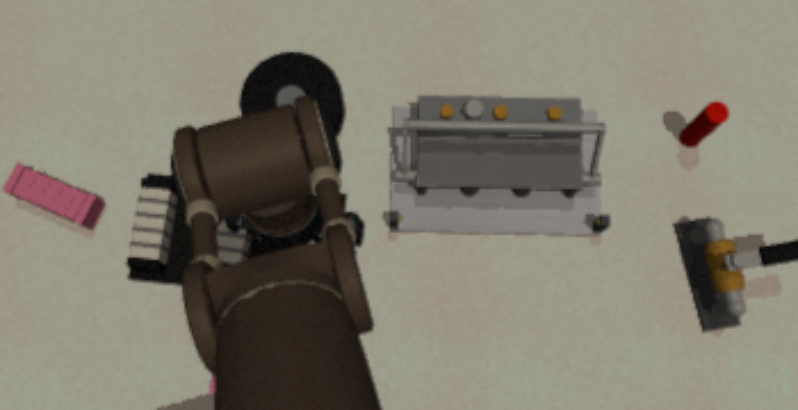

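The crop shows the bail swung fully back across the roof (bar at crop (498,127)) and the lever still across the pipe. The gripper is over the nearest cartridge. Now the grasp.

Call:
{"fn": "arm_command", "kwargs": {"steps": [[1, [0, -1, -50], [0, 0, 0]], [1, [0, -1, -100], [0, 0, 0]], [1, [0, -1, -135], [0, 0, 0]], [1, [0, -1, -145], [0, 0, 0]], [-1, [0, -1, -145], [0, 0, 0]], [-1, [0, -1, -145], [0, 0, 0]], [-1, [0, -1, -145], [0, 0, 0]], [-1, [0, -1, -145], [0, 0, 0]], [-1, [0, -1, -145], [0, 0, 0]], [-1, [0, -1, -145], [0, 0, 0]], [-1, [0, -1, -105], [0, 0, 0]], [-1, [0, -1, -85], [0, 0, 0]], [-1, [0, -1, -85], [0, 0, 0]]], "squeeze": 70}}

```text
time_s: 11.55
position: [0.5128, 0.1779, 0.0689]
orientation: [-0.001, 0.998, -0.068, 0.004]
wrist_force: [0.1, -0.4, -1.6]
gripper_width: 0.0416
grasp_force: 49.4
```

Call:
{"fn": "arm_command", "kwargs": {"steps": [[-1, [-40, -10, 10], [0, 0, 3]], [-1, [-60, -50, 10], [0, 0, 5.5]], [-1, [-60, -90, 10], [0, 0, 5.5]], [-1, [-60, -135, 10], [0, 0, 5.5]], [-1, [-60, -180, 10], [0, 0, 5.5]], [-1, [-60, -225, 10], [0, 0, 5.5]], [-1, [-60, -270, 10], [0, 0, 5.5]], [-1, [-50, -305, 10], [0, 0, 5.5]], [-1, [-35, -316, -10], [0, 0, 5.5]], [-1, [-30, -316, -35], [0, 0, 5.5]], [-1, [-30, -316, -45], [0, 0, 5.5]], [-1, [-30, -316, -45], [0, 0, 5.5]]]}}

```text
time_s: 12.75
position: [0.4763, -0.1376, 0.0176]
orientation: [-0.001, 1.0, -0.02, -0.003]
wrist_force: [0.0, -0.2, -1.1]
gripper_width: 0.0412
grasp_force: 73.8
```

```bash
python3 - <<'E'
from h import *
s=manip.sense(); print(s["position"],s["orientation"],s["gripper_width"])
im,d,c=shot("side"); P=pts(d,c); cv2.imwrite("pics/side3.png",cv2.resize(im[90:270,150:330,::-1],None,fx=3.3,fy=3.3,interpolation=cv2.INTER_CUBIC))
im,d,c=shot("top"); P=pts(d,c); carts(P,im)
q=P[sel(P,(.45,.60),(-.21,-.08),(.035,.07))]; print(len(q)); 
for x in (.5,.51,.52,.53,.54,.55,.56,.57):
    k=q[abs(q[:,0]-x)<.005]; k=k[k[:,2]>.04]
    if len(k): print(x,len(k),np.percentile(k[:,1],[2,98]).round(4),np.median(k[:,2]).round(4))
E
```

```text
[ 0.47630084 -0.13761128  0.0176249 ] [-0.00123439  0.99978478 -0.02042109 -0.00344179] 0.04118561959942116
blob px [208. 144.] n 1508 ztop 0.051 rect [722. 207.] [140. 138.] ang 32.5 rgb [26. 26. 25.]
blob px [102. 185.] n 537 ztop 0.042 rect [599. 530.] [121.  41.] ang 65.5 rgb [158.  84. 100.]
blob px [146. 198.] n 600 ztop 0.045 rect [555. 392.] [ 42. 121.] ang 82.6 rgb [108. 102.  92.]
blob px [182. 200.] n 579 ztop 0.045 rect [548. 283.] [ 43. 120.] ang 80.9 rgb [110. 105.  95.]
blob px [194. 269.] n 609 ztop 0.042 rect [342. 245.] [119.  41.] ang 77.5 rgb [131.  71.  84.]
144
0.51 8 [-0.1238 -0.12  ] 0.0533
0.52 6 [-0.1246 -0.1212] 0.0528
0.53 6 [-0.1252 -0.121 ] 0.0523
0.54 8 [-0.1225 -0.1209] 0.0492
0.55 7 [-0.1255 -0.1213] 0.0531
0.56 8 [-0.1264 -0.121 ] 0.0529
0.57 1 [-0.1221 -0.1221] 0.0468
```

View pics/side3.png

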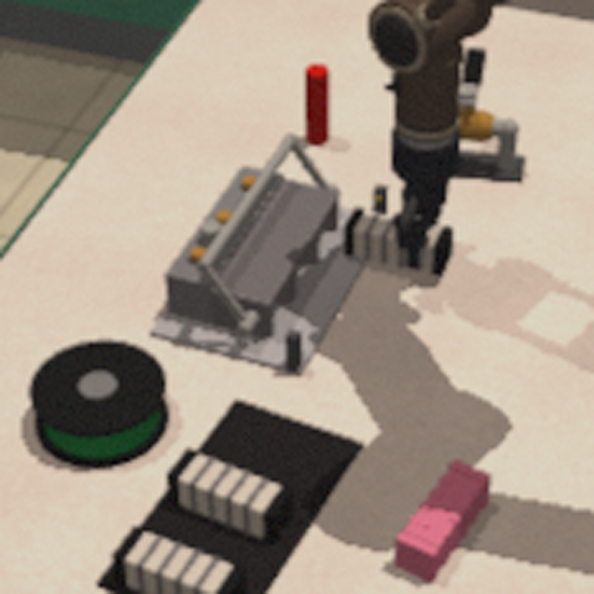

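The side crop shows the cartridge held level in front of the right-hand bay (crop (400,240)), with the bail back. Now I lower it and advance gently.

Call:
{"fn": "arm_command", "kwargs": {"steps": [[-1, [7, 0, 0], [0, 0, 0]], [-1, [14, 0, 0], [0, 0, 0]], [-1, [18, -1, 0], [0, 0, 0]], [-1, [18, -1, -3], [0, 0, 0]], [-1, [18, -1, -5], [0, 0, 0]], [-1, [18, -1, -5], [0, 0, 0]]]}}

```text
time_s: 13.45
position: [0.4969, -0.1396, 0.0148]
orientation: [-0.0, 1.0, -0.02, -0.001]
wrist_force: [-0.3, -0.2, -2.2]
gripper_width: 0.0413
grasp_force: 73.8
```

Call:
{"fn": "arm_command", "kwargs": {"steps": [[-1, [0, 0, -2], [0, 0, 0]], [-1, [0, 0, -3], [0, 0, 0]], [-1, [0, 0, -3], [0, 0, 0]]]}}

```text
time_s: 13.75
position: [0.4973, -0.1398, 0.012]
orientation: [-0.0, 1.0, -0.021, -0.0]
wrist_force: [0.5, 0.3, -1.9]
gripper_width: 0.0411
grasp_force: 73.8
```

Call:
{"fn": "arm_command", "kwargs": {"steps": [[-1, [0, 0, -2], [0, 0, 0]], [-1, [0, 0, -3], [0, 0, 0]], [-1, [0, 0, -3], [0, 0, 0]]]}}

```text
time_s: 14.05
position: [0.4979, -0.1401, 0.0109]
orientation: [-0.0, 1.0, -0.02, -0.0]
wrist_force: [-5.3, 1.3, 11.6]
gripper_width: 0.0414
grasp_force: 75.6
```

Call:
{"fn": "arm_command", "kwargs": {"steps": [[-1, [0, 0, 3], [0, 0, 0]], [-1, [5, 0, 3], [0, 0, 0]], [-1, [10, 0, 3], [0, 0, 0]], [-1, [15, -1, 3], [0, 0, 0]], [-1, [15, -1, 3], [0, 0, 0]]]}}

```text
time_s: 14.55
position: [0.5129, -0.1402, 0.0116]
orientation: [-0.001, 1.0, -0.02, -0.0]
wrist_force: [1.3, 3.0, -2.6]
gripper_width: 0.0414
grasp_force: 73.9
```

Call:
{"fn": "arm_command", "kwargs": {"steps": [[-1, [8, 0, 0], [0, 0, 0]], [-1, [16, 0, 0], [0, 0, 0]], [-1, [24, -1, 0], [0, 0, 0]], [-1, [32, -1, 0], [0, 0, 0]], [-1, [40, -1, 0], [0, 0, 0]], [-1, [40, -1, 0], [0, 0, 0]]]}}

```text
time_s: 15.15
position: [0.5544, -0.1414, 0.0121]
orientation: [-0.0, 1.0, -0.02, 0.001]
wrist_force: [0.8, 5.1, -4.1]
gripper_width: 0.0416
grasp_force: 73.6
```

Call:
{"fn": "arm_command", "kwargs": {"steps": [[-1, [6, 0, 0], [0, 0, 0]], [-1, [11, 0, 0], [0, 0, 0]], [-1, [15, 0, 0], [0, 0, 0]], [-1, [15, 0, 0], [0, 0, 0]]]}}

```text
time_s: 15.55
position: [0.5689, -0.1418, 0.0124]
orientation: [-0.0, 1.0, -0.021, 0.001]
wrist_force: [1.6, 4.4, -3.3]
gripper_width: 0.0415
grasp_force: 73.6
```

Call:
{"fn": "arm_command", "kwargs": {"steps": [[-1, [4, 0, 0], [0, 0, 0]], [-1, [7, 0, 0], [0, 0, 0]], [-1, [7, 0, 0], [0, 0, 0]]]}}

```text
time_s: 15.85
position: [0.5707, -0.1418, 0.0116]
orientation: [-0.001, 1.0, -0.021, -0.004]
wrist_force: [-10.8, 3.4, 3.7]
gripper_width: 0.0411
grasp_force: 74.5
```

Call:
{"fn": "arm_command", "kwargs": {"steps": [[0.3, [-4, 0, 0], [0, 0, 0]], [0.3, [-4, 0, 0], [0, 0, 0]], [0.3, [-4, 0, 0], [0, 0, 0]], [0.3, [-4, 0, 40], [0, 0, 0]], [0.3, [-4, 0, 80], [0, 0, 0]], [0.3, [-20, 45, 120], [0, 0, 0]], [1, [-35, 90, 120], [0, 0, -2]], [1, [-50, 135, 120], [0, 0, -6]], [1, [-58, 180, 120], [0, 0, -6]], [1, [-58, 225, 120], [0, 0, -6]], [1, [-58, 270, 120], [0, 0, -6]], [1, [-58, 315, 120], [0, 0, -6]], [1, [-58, 360, 120], [0, 0, -6]], [1, [-58, 405, 120], [0, 0, -6]], [1, [-58, 430, 120], [0, 0, -6]], [1, [-58, 430, 120], [0, 0, -6]], [1, [-58, 430, 120], [0, 0, -6]]]}}

```text
time_s: 17.55
position: [0.5173, 0.2885, 0.1327]
orientation: [0.0, 0.997, -0.072, 0.001]
wrist_force: [0.2, -0.1, -0.7]
gripper_width: 0.0856
grasp_force: 0.0
```

```bash
python3 - <<'E'
from h import *
s=manip.sense(); print(s["position"],s["orientation"],s["gripper_width"])
im,d,c=shot("top"); P=pts(d,c); carts(P,im); cv2.imwrite("pics/top4.png",cv2.resize(im[100:280,80:430,::-1],None,fx=2.28,fy=2.28))
q=P[sel(P,(.45,.588),(-.21,-.09),(.035,.055))]; print("home A",len(q),rect(q))
im,d,c=shot("side"); P=pts(d,c); carts(P,im)
E
```

```text
[0.5172689  0.28851302 0.13267302] [ 3.37566700e-05  9.97406656e-01 -7.19675181e-02  7.98029525e-04] 0.08564742484600238
blob px [208. 144.] n 1513 ztop 0.051 rect [722. 206.] [138. 138.] ang 36.3 rgb [25. 25. 24.]
blob px [ 92. 182.] n 237 ztop 0.042 rect [606. 544.] [88. 41.] ang 65.8 rgb [154.  82.  98.]
blob px [185. 187.] n 179 ztop 0.045 rect [585. 278.] [41. 45.] ang 80.8 rgb [87. 83. 75.]
blob px [204. 271.] n 296 ztop 0.042 rect [337. 220.] [68. 41.] ang 76.9 rgb [97. 50. 59.]
home A 265 (array([ 562.9, -165.4]), array([50.2, 88.5]), -89.3)
blob px [179. 208.] n 1017 ztop 0.053 rect [725. 210.] [136. 141.] ang 27.8 rgb [46. 46. 42.]
blob px [219. 237.] n 487 ztop 0.046 rect [550. 288.] [ 46. 121.] ang 81.7 rgb [101.  93.  85.]
blob px [283. 245.] n 454 ztop 0.043 rect [346. 250.] [124.  44.] ang 78.5 rgb [128.  72.  81.]
blob px [204. 262.] n 547 ztop 0.046 rect [559. 396.] [ 46. 124.] ang 83.8 rgb [105.  97.  88.]
blob px [171. 293.] n 615 ztop 0.043 rect [602. 534.] [122.  46.] ang 67.5 rgb [198. 110. 126.]
```

View pics/top4.png

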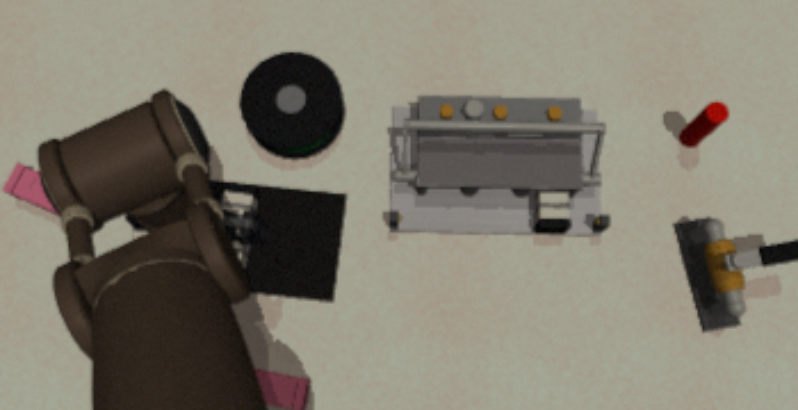

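The crop shows the first cartridge standing in the right bay (crop (553,208)), with the bail still back. The gripper is over the middle cartridge.

Call:
{"fn": "arm_command", "kwargs": {"steps": [[1, [0, -1, -50], [0, 0, 0]], [1, [0, -1, -100], [0, 0, 0]], [1, [0, -1, -120], [0, 0, 0]], [1, [0, -1, -128], [0, 0, 0]], [-1, [0, -1, -128], [0, 0, 0]], [-1, [0, -1, -128], [0, 0, 0]], [-1, [0, -1, -128], [0, 0, 0]], [-1, [0, -1, -128], [0, 0, 0]], [-1, [0, -1, -128], [0, 0, 0]], [-1, [0, -1, -128], [0, 0, 0]], [-1, [0, -1, -88], [0, 0, 0]], [-1, [0, -1, -68], [0, 0, 0]], [-1, [0, -1, -68], [0, 0, 0]], [-1, [0, -1, -68], [0, 0, 0]]], "squeeze": 70}}

```text
time_s: 19.05
position: [0.5164, 0.287, 0.0643]
orientation: [-0.0, 0.997, -0.073, 0.0]
wrist_force: [-1.1, 0.3, -1.5]
gripper_width: 0.0413
grasp_force: 71.3
```

Call:
{"fn": "arm_command", "kwargs": {"steps": [[-1, [-40, -10, 15], [0, 0, 3]], [-1, [-67, -50, 15], [0, 0, 6]], [-1, [-67, -95, 15], [0, 0, 6]], [-1, [-67, -140, 15], [0, 0, 6]], [-1, [-67, -185, 15], [0, 0, 6]], [-1, [-67, -230, 15], [0, 0, 6]], [-1, [-67, -275, 15], [0, 0, 6]], [-1, [-67, -320, 15], [0, 0, 6]], [-1, [-60, -350, 0], [0, 0, 6]], [-1, [-50, -354, -25], [0, 0, 6]], [-1, [-37, -354, -45], [0, 0, 6]], [-1, [-37, -354, -45], [0, 0, 6]], [-1, [-37, -354, -45], [0, 0, 6]]]}}

```text
time_s: 20.35
position: [0.4775, -0.0664, 0.0177]
orientation: [-0.0, 1.0, -0.02, -0.002]
wrist_force: [0.7, 0.2, -2.8]
gripper_width: 0.0412
grasp_force: 71.3
```

```bash
cat > edge.py <<'E'
from h import *
import sys
y0=float(sys.argv[1])
s=manip.sense(); print(s["position"].round(4),s["orientation"].round(4),s["gripper_width"].round(4))
im,d,c=shot("top"); P=pts(d,c)
q=P[sel(P,(.45,.60),(y0-.04,y0+.04),(.043,.065))]
for x in np.arange(.5,.6,.01):
    k=q[abs(q[:,0]-x)<.005]
    if len(k): print(x.round(2),len(k),np.percentile(k[:,1],[2,98]).round(4),np.median(k[:,2]).round(4))
E
python3 edge.py -.068
```

```text
Traceback (most recent call last):
  File "edge.py", line 4, in <module>
    s=manip.sense(); print(s["position"].round(4),s["orientation"].round(4),s["gripper_width"].round(4))
                                                                            ^^^^^^^^^^^^^^^^^^^^^^^^
AttributeError: 'float' object has no attribute 'round'
```

```bash
sed -i 's/,s\["gripper_width"\].round(4)//' edge.py; python3 edge.py -.068
```

```text
[ 0.4775 -0.0664  0.0177] [-5.000e-04  9.998e-01 -2.040e-02 -2.400e-03]
0.59 9 [-0.0969 -0.0291] 0.0551
```

Call:
{"fn": "arm_command", "kwargs": {"steps": [[-1, [8, 0, 0], [0, 0, 0]], [-1, [15, 0, -3], [0, 0, 0]], [-1, [20, -1, -6], [0, 0, 0]], [-1, [20, -1, -6], [0, 0, 0]], [-1, [25, -1, -6], [0, 0, 0]], [-1, [30, -1, -6], [0, 0, 0]], [-1, [35, -1, -6], [0, 0, 0]], [-1, [35, -1, -6], [0, 0, 0]]]}}

```text
time_s: 21.2
position: [0.5157, -0.068, 0.0134]
orientation: [0.0, 1.0, -0.02, 0.001]
wrist_force: [0.3, 0.2, -1.9]
gripper_width: 0.041
grasp_force: 71.3
```

Call:
{"fn": "arm_command", "kwargs": {"steps": [[-1, [7, 0, 0], [0, 0, 0]], [-1, [14, 0, -1], [0, 0, 0]], [-1, [21, -1, -1], [0, 0, 0]], [-1, [28, -1, -1], [0, 0, 0]], [-1, [35, -1, -1], [0, 0, 0]], [-1, [42, -2, -1], [0, 0, 0]], [-1, [49, -2, -1], [0, 0, 0]], [-1, [54, -2, -1], [0, 0, 0]], [-1, [54, -2, -1], [0, 0, 0]]]}}

```text
time_s: 22.1
position: [0.5699, -0.0699, 0.0125]
orientation: [0.0, 1.0, -0.02, 0.001]
wrist_force: [0.7, 1.0, -1.6]
gripper_width: 0.0414
grasp_force: 71.4
```

Call:
{"fn": "arm_command", "kwargs": {"steps": [[-1, [4, 0, 0], [0, 0, 0]], [-1, [8, 0, 0], [0, 0, 0]], [-1, [8, 0, 0], [0, 0, 0]]]}}

```text
time_s: 22.4
position: [0.5722, -0.0696, 0.011]
orientation: [-0.0, 1.0, -0.021, -0.005]
wrist_force: [-7.0, 0.2, 1.4]
gripper_width: 0.0416
grasp_force: 71.7
```

Call:
{"fn": "arm_command", "kwargs": {"steps": [[0.3, [-4, 0, 0], [0, 0, 0]], [0.3, [-4, 0, 0], [0, 0, 0]], [0.3, [-4, 0, 0], [0, 0, 0]], [0.3, [-4, 0, 40], [0, 0, 0]], [0.3, [-4, 0, 80], [0, 0, 0]], [0.3, [-20, 45, 120], [0, 0, 0]], [1, [-35, 90, 120], [0, 0, -2]], [1, [-50, 135, 120], [0, 0, -5]], [1, [-52, 180, 120], [0, 0, -5]], [1, [-52, 225, 120], [0, 0, -5]], [1, [-52, 270, 120], [0, 0, -5]], [1, [-52, 315, 120], [0, 0, -5]], [1, [-52, 360, 120], [0, 0, -5]], [1, [-52, 405, 120], [0, 0, -5]], [1, [-52, 450, 120], [0, 0, -5]], [1, [-52, 466, 120], [0, 0, -5]], [1, [-52, 466, 120], [0, 0, -5]], [1, [-52, 466, 120], [0, 0, -5]]]}}

```text
time_s: 24.2
position: [0.5246, 0.3952, 0.1321]
orientation: [0.001, 0.998, -0.064, -0.0]
wrist_force: [0.4, -0.0, 1.3]
gripper_width: 0.0857
grasp_force: 0.0
```

```bash
python3 - <<'E'
from h import *
s=manip.sense(); print(s["position"],s["orientation"])
im,d,c=shot("top"); P=pts(d,c); cv2.imwrite("pics/top5.png",cv2.resize(im[140:230,230:370,::-1],None,fx=4.2,fy=4.2,interpolation=cv2.INTER_CUBIC))
for y in(-.143,-.07):
  q=P[sel(P,(.45,.586),(y-.028,y+.03),(.04,.055))]; print("home",len(q),rect(q))
im,d,c=shot("side"); P=pts(d,c); carts(P,im)
E
```

```text
[0.52459011 0.39520898 0.1320601 ] [ 6.53811842e-04  9.97960972e-01 -6.38236677e-02 -1.05491596e-04]
home 219 (array([ 561.9, -143. ]), array([41.6, 48.6]), -1.7)
home 198 (array([563.5, -70.8]), array([41.8, 44.9]), -1.7)
blob px [178. 208.] n 955 ztop 0.052 rect [732. 213.] [122. 145.] ang 25.4 rgb [47. 48. 44.]
blob px [283. 245.] n 445 ztop 0.043 rect [346. 249.] [127.  44.] ang 77.6 rgb [155.  88.  99.]
blob px [204. 262.] n 551 ztop 0.046 rect [558. 397.] [ 46. 120.] ang 82.4 rgb [98. 90. 82.]
blob px [171. 293.] n 620 ztop 0.043 rect [601. 534.] [123.  44.] ang 66.9 rgb [171.  94. 108.]
```

View pics/top5.png

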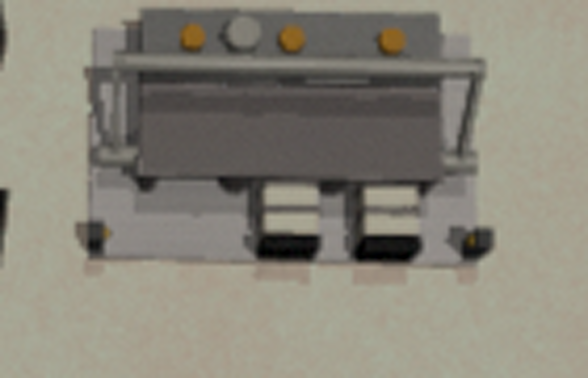

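Both cartridges stand home in the right and middle bays, at crop (390,222) and (290,222), with fronts at equal depth. The third is unmoved, so I grasp it.

Call:
{"fn": "arm_command", "kwargs": {"steps": [[1, [0, 0, -50], [0, 0, 0]], [1, [0, 0, -100], [0, 0, 0]], [1, [0, 0, -120], [0, 0, 0]], [1, [0, 0, -127], [0, 0, 0]], [-1, [0, 0, -127], [0, 0, 0]], [-1, [0, 0, -127], [0, 0, 0]], [-1, [0, 0, -127], [0, 0, 0]], [-1, [0, 0, -127], [0, 0, 0]], [-1, [0, 0, -127], [0, 0, 0]], [-1, [0, 0, -127], [0, 0, 0]], [-1, [0, 0, -87], [0, 0, 0]], [-1, [0, 0, -67], [0, 0, 0]], [-1, [0, 0, -67], [0, 0, 0]], [-1, [0, 0, -67], [0, 0, 0]]], "squeeze": 70}}

```text
time_s: 25.7
position: [0.5244, 0.396, 0.0653]
orientation: [-0.0, 0.998, -0.064, -0.0]
wrist_force: [-0.8, 0.3, -1.4]
gripper_width: 0.0411
grasp_force: 71.3
```

Call:
{"fn": "arm_command", "kwargs": {"steps": [[-1, [-40, -10, 15], [0, 0, 3]], [-1, [-75, -50, 15], [0, 0, 5]], [-1, [-75, -95, 15], [0, 0, 5]], [-1, [-75, -140, 15], [0, 0, 5]], [-1, [-75, -185, 15], [0, 0, 5]], [-1, [-75, -230, 15], [0, 0, 5]], [-1, [-75, -275, 15], [0, 0, 5]], [-1, [-75, -320, 15], [0, 0, 5]], [-1, [-75, -365, 15], [0, 0, 5]], [-1, [-65, -388, 0], [0, 0, 5]], [-1, [-55, -391, -25], [0, 0, 5]], [-1, [-44, -391, -47], [0, 0, 5]], [-1, [-44, -391, -47], [0, 0, 5]], [-1, [-44, -391, -47], [0, 0, 5]]]}}

```text
time_s: 27.1
position: [0.4784, 0.0053, 0.0167]
orientation: [-0.0, 1.0, -0.02, -0.003]
wrist_force: [0.1, 0.2, -1.3]
gripper_width: 0.0409
grasp_force: 71.3
```

Call:
{"fn": "arm_command", "kwargs": {"steps": [[-1, [8, 0, 0], [0, 0, 0]], [-1, [16, 0, -2], [0, 0, 0]], [-1, [22, -1, -4], [0, 0, 0]], [-1, [22, -1, -4], [0, 0, 0]], [-1, [27, -1, -4], [0, 0, 0]], [-1, [32, -1, -4], [0, 0, 0]], [-1, [37, -1, -4], [0, 0, 0]], [-1, [37, -1, -4], [0, 0, 0]]]}}

```text
time_s: 27.9
position: [0.519, 0.004, 0.0146]
orientation: [0.0, 1.0, -0.021, 0.001]
wrist_force: [0.2, 1.3, -2.2]
gripper_width: 0.0412
grasp_force: 71.3
```

Call:
{"fn": "arm_command", "kwargs": {"steps": [[-1, [0, 0, -2], [0, 0, 0]], [-1, [7, 0, -2], [0, 0, 0]], [-1, [14, 0, -2], [0, 0, 0]], [-1, [21, -1, -2], [0, 0, 0]], [-1, [28, -1, -2], [0, 0, 0]], [-1, [35, -1, -2], [0, 0, 0]], [-1, [42, -2, -2], [0, 0, 0]], [-1, [49, -2, -2], [0, 0, 0]], [-1, [53, -2, -2], [0, 0, 0]], [-1, [53, -2, -2], [0, 0, 0]]]}}

```text
time_s: 28.9
position: [0.5717, 0.002, 0.0124]
orientation: [0.0, 1.0, -0.02, 0.001]
wrist_force: [0.9, -0.4, -1.4]
gripper_width: 0.0414
grasp_force: 71.3
```

Call:
{"fn": "arm_command", "kwargs": {"steps": [[-1, [4, 0, 0], [0, 0, 0]], [-1, [8, 0, 0], [0, 0, 0]], [-1, [8, 0, 0], [0, 0, 0]]]}}

```text
time_s: 29.2
position: [0.5752, 0.0024, 0.0115]
orientation: [-0.0, 1.0, -0.021, -0.004]
wrist_force: [-6.4, 0.6, 1.5]
gripper_width: 0.0413
grasp_force: 71.2
```

Call:
{"fn": "arm_command", "kwargs": {"steps": [[0.3, [-4, 0, 0], [0, 0, 0]], [0.3, [-4, 0, 0], [0, 0, 0]], [0.3, [-4, 0, 0], [0, 0, 0]], [0.3, [-4, 0, 45], [0, 0, 0]], [0.3, [-4, 0, 90], [0, 0, 8]], [0.3, [-4, 0, 135], [0, 0, 16]], [0.3, [-4, 0, 160], [0, 0, 24]], [0.3, [-4, 0, 160], [0, 0, 32]], [0.3, [-4, 0, 160], [0, 0, 40]], [0.3, [-4, 0, 160], [0, 0, 48]], [0.3, [-4, 0, 160], [0, 0, 56]], [0.3, [-4, 0, 160], [0, 0, 64]], [0.3, [-4, 0, 160], [0, 0, 72]], [0.3, [-4, 0, 160], [0, 0, 80]], [0.3, [-4, 0, 160], [0, 0, 90.5]], [0.3, [-4, 0, 160], [0, 0, 90.5]], [0.3, [-4, 0, 160], [0, 0, 90.5]]]}}

```text
time_s: 30.9
position: [0.5753, 0.002, 0.1727]
orientation: [0.001, 0.718, 0.696, 0.0]
wrist_force: [0.5, -0.3, 0.0]
gripper_width: 0.0554
grasp_force: 0.0
```

```bash
python3 - <<'E'
from h import *
s=manip.sense(); print(s["position"],s["orientation"])
im,d,c=shot("top"); P=pts(d,c); 
for y in(-.143,-.07,.001):
  q=P[sel(P,(.45,.586),(y-.028,y+.03),(.04,.055))]; print("home",len(q),rect(q) if len(q)>5 else 0)
im,d,c=shot("side"); P=pts(d,c); carts(P,im); cv2.imwrite("pics/side6.png",cv2.resize(im[90:240,150:330,::-1],None,fx=3.3,fy=3.3,interpolation=cv2.INTER_CUBIC))
for y in(-.143,-.07,.001):
  q=P[sel(P,(.45,.586),(y-.028,y+.035),(.04,.055))]; print("home side",len(q),rect(q) if len(q)>5 else 0)
E
```

```text
[0.57525963 0.00201001 0.17274095] [5.41949355e-04 7.18491131e-01 6.95535754e-01 4.63837150e-04]
home 0 0
home 0 0
home 0 0
blob px [179. 208.] n 1009 ztop 0.053 rect [725. 211.] [137. 143.] ang 30.4 rgb [44. 44. 41.]
blob px [283. 245.] n 454 ztop 0.043 rect [345. 249.] [128.  45.] ang 76.3 rgb [130.  72.  81.]
blob px [171. 294.] n 622 ztop 0.043 rect [602. 533.] [122.  45.] ang 66.9 rgb [194. 107. 122.]
home side 88 (array([ 563.2, -138.5]), array([44.1, 49.5]), 88.0)
home side 97 (array([564.9, -64.9]), array([42.7, 44.1]), -87.2)
home side 89 (array([565.8,   5.9]), array([37.7, 44.6]), -87.1)
```

View pics/side6.png

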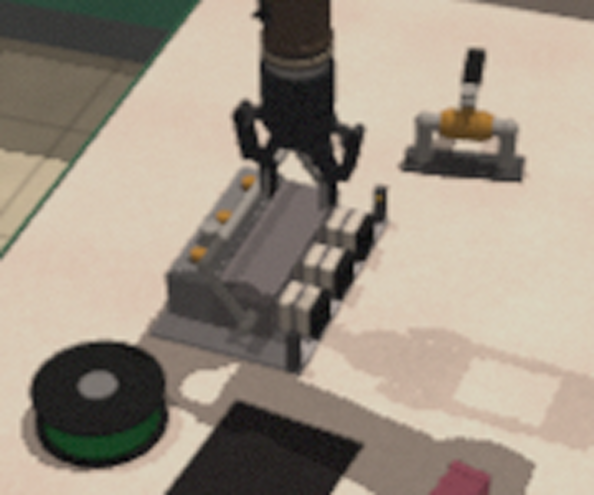

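All three cartridges are in their bays (crop (345,235), (325,268), (300,305)). The bail bar is in shadow, so I check it and the third cartridge by depth from the next pose.

```bash
python3 - <<'E'
from h import *
for n in ("top","side"):
    im,d,c=shot(n); P=pts(d,c)
    for ys in ((-.2,-.15),(-.1,-.05),(-.02,.07)):
        b=P[sel(P,(.5,.75),ys,(.07,.125))]
        print(n,ys,len(b),b.min(0).round(3) if len(b) else 0,b.max(0).round(3) if len(b) else 0, np.median(b,0).round(3) if len(b) else 0)
E
```

```text
top (-0.2, -0.15) 118 [ 0.623 -0.2    0.071] [ 0.691 -0.151  0.114] [ 0.652 -0.181  0.107]
top (-0.1, -0.05) 46 [ 0.652 -0.1    0.102] [ 0.666 -0.073  0.113] [ 0.658 -0.085  0.108]
top (-0.02, 0.07) 0 0 0 0
side (-0.2, -0.15) 28 [ 0.631 -0.197  0.07 ] [ 0.69  -0.151  0.112] [ 0.647 -0.189  0.087]
side (-0.1, -0.05) 42 [ 0.656 -0.096  0.071] [ 0.703 -0.051  0.114] [ 0.664 -0.072  0.106]
side (-0.02, 0.07) 115 [ 0.638 -0.02   0.071] [0.717 0.064 0.114] [0.664 0.039 0.105]
```

Call:
{"fn": "arm_command", "kwargs": {"steps": [[0.3, [45, -40, 0], [0, 0, 0]], [0.3, [85, -73, 0], [0, 0, 0]], [0.3, [85, -73, -40], [0, 0, 0]], [0.3, [85, -73, -75], [0, 0, 0]], [0.3, [85, -73, -88], [0, 0, 0]], [0.3, [85, -73, -88], [0, 0, 0]], [-1, [85, -73, -88], [0, 0, 0]], [-1, [85, -73, -88], [0, 0, 0]], [-1, [85, -73, -88], [0, 0, 0]], [-1, [85, -73, -88], [0, 0, 0]], [-1, [85, -73, -88], [0, 0, 0]]], "squeeze": 40}}

```text
time_s: 32.2
position: [0.6614, -0.0709, 0.087]
orientation: [0.002, 0.718, 0.696, 0.001]
wrist_force: [-0.2, 0.8, 6.8]
gripper_width: 0.0125
grasp_force: 39.3
```

```bash
python3 - <<'E'
import numpy as np
a0=2.2
for a in np.arange(2.1,.5,-.1):
    dx=83*(np.cos(a0)-np.cos(a)); dz=83*(np.sin(a)-np.sin(a0)); print(round(a,2),[round(dx),round(-dx*.035),round(dz)])
E
```

```text
2.1 [-7, 0, 5]
2.0 [-14, 1, 8]
1.9 [-22, 1, 11]
1.8 [-30, 1, 14]
1.7 [-38, 1, 15]
1.6 [-46, 2, 16]
1.5 [-55, 2, 16]
1.4 [-63, 2, 15]
1.3 [-71, 2, 13]
1.2 [-79, 3, 10]
1.1 [-86, 3, 7]
1.0 [-94, 3, 3]
0.9 [-100, 4, -2]
0.8 [-107, 4, -8]
0.7 [-112, 4, -14]
0.6 [-117, 4, -20]
```

Call:
{"fn": "arm_command", "kwargs": {"steps": [[-1, [-7, 0, 5], [0, 0, 0]], [-1, [-14, 1, 8], [0, 0, 0]], [-1, [-22, 1, 11], [0, 0, 0]], [-1, [-30, 1, 14], [0, 0, 0]], [-1, [-38, 1, 15], [0, 0, 0]], [-1, [-46, 2, 16], [0, 0, 0]], [-1, [-55, 2, 16], [0, 0, 0]], [-1, [-63, 2, 15], [0, 0, 0]], [-1, [-71, 2, 13], [0, 0, 0]], [-1, [-79, 3, 10], [0, 0, 0]], [-1, [-86, 3, 7], [0, 0, 0]], [-1, [-94, 3, 3], [0, 0, 0]], [-1, [-100, 4, -2], [0, 0, 0]], [-1, [-107, 4, -8], [0, 0, 0]], [-1, [-112, 4, -14], [0, 0, 0]], [-1, [-117, 4, -20], [0, 0, 0]], [-1, [-117, 4, -20], [0, 0, 0]]]}}

```text
time_s: 33.9
position: [0.5432, -0.0666, 0.0636]
orientation: [0.001, 0.719, 0.695, 0.001]
wrist_force: [5.7, 2.8, -2.6]
gripper_width: 0.0129
grasp_force: 44.2
```

Call:
{"fn": "arm_command", "kwargs": {"steps": [[0, [0, 0, 0], [0, 0, 0]], [0, [0, 0, 0], [0, 0, 0]], [0, [0, 0, 45], [0, 0, 0]], [-1, [-8, 0, 50], [0, 0, 0]], [-1, [-10, 0, 50], [0, 0, 0]], [-1, [-10, 0, 50], [0, 0, 0]], [-1, [-10, 0, 50], [0, 0, 0]], [-1, [-10, 0, 35], [0, 0, 0]], [-1, [-13, 0, 25], [0, 0, 0]], [-1, [-16, 0, 15], [0, 0, 0]], [-1, [-20, 0, 5], [0, 0, 0]], [-1, [-23, 0, -5], [0, 0, 0]], [-1, [-23, 0, -12], [0, 0, 0]], [-1, [-23, 0, -18], [0, 0, 0]], [-1, [-23, 0, -18], [0, 0, 0]]]}}

```text
time_s: 35.4
position: [0.512, -0.0661, 0.0429]
orientation: [-0.006, 0.718, 0.696, -0.005]
wrist_force: [-9.0, -0.8, 2.1]
gripper_width: -0.0
grasp_force: 4.7
```

Call:
{"fn": "arm_command", "kwargs": {"steps": [[-1, [-5, 0, 0], [0, 0, 0]], [-1, [-10, 0, 40], [0, 0, 0]], [-1, [-10, 0, 90], [0, 0, 0]], [-1, [-60, 0, 120], [0, 0, 0]], [-1, [-110, 0, 120], [0, 0, 0]], [-1, [-110, 0, 120], [0, 0, 0]]]}}

```text
time_s: 36.0
position: [0.4043, -0.0659, 0.1652]
orientation: [-0.002, 0.719, 0.695, -0.001]
wrist_force: [-0.3, -0.5, -0.3]
gripper_width: -0.0003
grasp_force: 0.0
```

```bash
cat > bail.py <<'E'
from h import *
for n in ("top","side"):
    im,d,c=shot(n); P=pts(d,c)
    b=P[sel(P,(.505,.56),(-.19,.05),(.02,.1))]
    for y in (-.18,-.107,-.035,.03,.05):
        k=b[(abs(b[:,1]-y)<.008)&(b[:,0]<.545)]
        if len(k): i=k[:,2].argmax(); print(n,y,len(k),"top z",np.sort(k[:,2])[-3:].round(3),"x",k[:,0].min().round(3),k[:,0].max().round(3))
    cv2.imwrite(f"pics/{n}_b.png",cv2.resize(im[120:240,230:370,::-1] if n=="top" else im[120:220,180:300,::-1],None,fx=4.2,fy=4.2,interpolation=cv2.INTER_CUBIC))
    for y in(-.143,-.07,.001):
      q=P[sel(P,(.45,.586),(y-.028,y+.035),(.04,.055))]; print("cart",len(q),rect(q) if len(q)>5 else 0)
E
python3 bail.py
```

```text
top -0.18 4 top z [0.053 0.054 0.057] x 0.528 0.529
top -0.035 22 top z [0.056 0.057 0.058] x 0.525 0.535
top 0.03 25 top z [0.056 0.056 0.056] x 0.527 0.54
top 0.05 10 top z [0.054 0.055 0.056] x 0.528 0.54
cart 200 (array([ 562.2, -143.3]), array([42.2, 47.8]), -3.1)
cart 233 (array([554.3, -66. ]), array([44.2, 73.9]), -19.4)
cart 252 (array([556.2,   4.1]), array([60.2, 62.7]), 89.1)
side -0.18 15 top z [0.057 0.057 0.06 ] x 0.522 0.543
side -0.107 10 top z [0.056 0.057 0.059] x 0.525 0.537
side -0.035 11 top z [0.057 0.058 0.058] x 0.527 0.54
side 0.03 11 top z [0.055 0.055 0.057] x 0.53 0.543
side 0.05 5 top z [0.055 0.058 0.061] x 0.533 0.542
cart 117 (array([ 555.1, -139.7]), array([59.8, 61.3]), -2.2)
cart 123 (array([556.2, -68.4]), array([58.7, 60.6]), -2.5)
cart 133 (array([556.2,   1.4]), array([56.5, 59.1]), 87.0)
```

View pics/side_b.png

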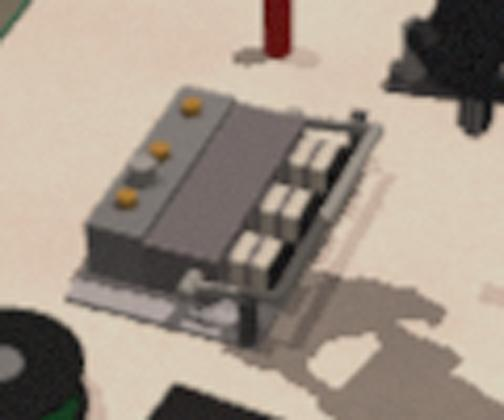

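The bail bar sits slightly high, with its top at z ≈ 56 mm (about 0.16 rad), partway into the catch. The finger slipped off its front. I'll press again squarely on the bar, in the gap between two cartridges.

Call:
{"fn": "arm_command", "kwargs": {"steps": [[-1, [45, 33, -20], [0, 0, 0]], [-1, [90, 33, -60], [0, 0, 0]], [-1, [126, 33, -70], [0, 0, 0]], [-1, [126, 33, -90], [0, 0, 0]], [-1, [126, 33, -100], [0, 0, 0]], [-1, [126, 33, -108], [0, 0, 0]], [-1, [126, 33, -114], [0, 0, 0]], [-1, [126, 33, -120], [0, 0, 0]], [-1, [126, 33, -124], [0, 0, 0]], [-1, [126, 33, -124], [0, 0, 0]], [-1, [126, 33, -124], [0, 0, 0]]]}}

```text
time_s: 37.2
position: [0.5359, -0.0341, 0.0429]
orientation: [0.001, 0.719, 0.695, 0.0]
wrist_force: [-0.9, -0.1, 1.7]
gripper_width: -0.0
grasp_force: 1.1
```

Call:
{"fn": "arm_command", "kwargs": {"steps": [[-1, [-3, 0, -3], [0, 0, 0]], [-1, [-3, 0, -6], [0, 0, 0]], [-1, [-3, 0, -6], [0, 0, 0]]]}}

```text
time_s: 37.5
position: [0.5361, -0.0341, 0.0422]
orientation: [0.002, 0.719, 0.695, 0.002]
wrist_force: [-8.3, 1.5, 31.8]
gripper_width: 0.0001
grasp_force: 15.8
```

```bash
python3 - <<'E'
import numpy as np
s=np.array([480,-352])
for t in list(range(-86,14,6)):
    a=np.radians(t); off=28-4*(t+86)/96
    p=s+80*np.array([np.cos(a),np.sin(a)])-off*np.array([-np.sin(a),np.cos(a)]); 
    if t==-86: p0=p.round(); print(p0)
    print(t,(p-p0).round().astype(int).tolist())
E
```

```text
[ 458. -434.]
-86 [0, 0]
-80 [9, -2]
-74 [18, -2]
-68 [27, -2]
-62 [36, -1]
-56 [45, 1]
-50 [53, 4]
-44 [61, 8]
-38 [69, 12]
-32 [76, 18]
-26 [83, 24]
-20 [89, 31]
-14 [94, 38]
-8 [98, 46]
-2 [101, 55]
4 [103, 63]
10 [105, 72]
```

Call:
{"fn": "arm_command", "kwargs": {"steps": [[-1, [-3, 0, 44], [0, 0, 0]], [-1, [-3, 0, 90], [0, 0, 0]], [-1, [-48, -20, 123], [0, 0, 0]], [-1, [-93, -40, 123], [0, 0, 0]], [-1, [-93, -40, 123], [0, 0, 0]], [-1, [-93, -40, 123], [0, 0, 0]]]}}

```text
time_s: 38.1
position: [0.4386, -0.0743, 0.1594]
orientation: [0.0, 0.719, 0.695, 0.0]
wrist_force: [0.3, 0.3, 0.1]
gripper_width: 0.0003
grasp_force: 0.0
```

```bash
python3 bail.py; python3 -c "
from rig import manip; print(manip.sense()['position'])"
```

```text
top -0.035 29 top z [0.045 0.045 0.045] x 0.523 0.534
top 0.03 23 top z [0.045 0.045 0.046] x 0.526 0.539
top 0.05 10 top z [0.044 0.045 0.046] x 0.527 0.539
cart 0 0
cart 132 (array([556.7, -57.5]), array([26.1, 69.8]), -18.8)
cart 250 (array([555.8,   5.2]), array([60.2, 60.8]), -1.0)
side -0.18 14 top z [0.046 0.047 0.049] x 0.519 0.539
side -0.107 9 top z [0.043 0.045 0.05 ] x 0.524 0.535
side -0.035 11 top z [0.044 0.048 0.048] x 0.526 0.544
side 0.03 13 top z [0.042 0.043 0.045] x 0.529 0.542
side 0.05 4 top z [0.044 0.044 0.045] x 0.53 0.54
cart 111 (array([ 553.1, -139. ]), array([60.9, 64. ]), 0.2)
cart 122 (array([555.1, -67.5]), array([60.2, 61.6]), 87.6)
cart 129 (array([557.2,   2.4]), array([56.4, 60. ]), 88.8)
[ 0.44067495 -0.07399983  0.15949047]
```

View pics/side_b.png

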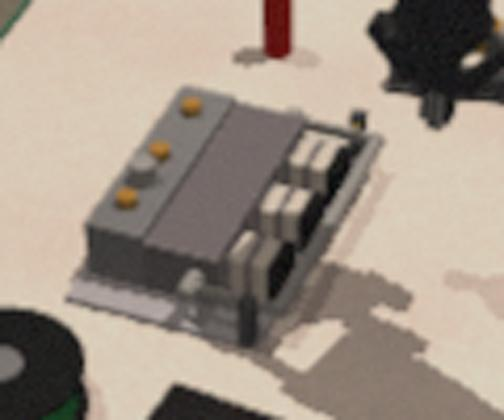

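View pics/top_b.png

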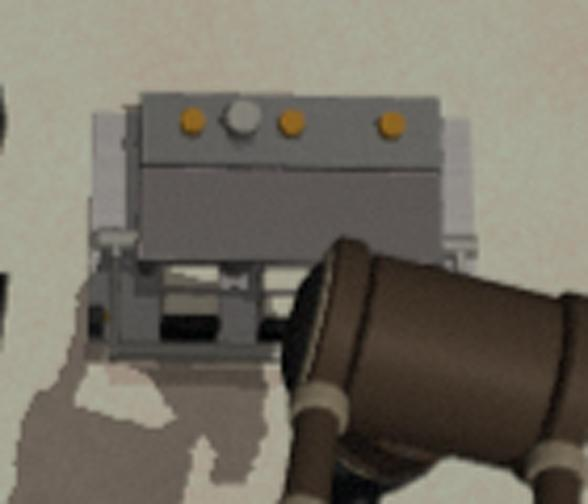

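```bash
python3 - <<'E'
from h import *
im,d,c=shot("side"); P=pts(d,c)
m=(im.min(2)>75)
for y in(-.143,-.07,.001):
  q=P[sel(P,(.53,.60),(y-.03,y+.035),(.035,.056))]; q=q[abs(q[:,1]-np.median(q[:,1]))<.012]
  w=P[sel(P,(.53,.60),(y-.03,y+.035),(.035,.056))&m]
  print(y,len(q),np.histogram(q[:,0],np.arange(.52,.6,.005))[0], "white x",np.percentile(w[:,0],[2,98]).round(3),"y",np.percentile(w[:,1],[2,98]).round(3),"z top",np.percentile(w[:,2],90).round(4))
E
```

```text
-0.143 73 [0 0 5 1 6 7 4 7 6 6 8 4 4 8 6] white x [0.531 0.597] y [-0.165 -0.117] z top 0.0527
-0.07 79 [0 0 7 3 2 8 6 3 7 5 5 7 3 8 9] white x [0.531 0.598] y [-0.09  -0.042] z top 0.051
0.001 78 [0 0 5 5 1 7 9 4 6 8 5 4 7 6 6] white x [0.531 0.6  ] y [-0.023  0.03 ] z top 0.0495
```

From the top, the left and middle cartridge fronts line up behind the lowered bar at crop row ~340. The odd stripe was only shadow. The bar top is at ~44 mm, so the bail is clicked down. Now I open the air.

Call:
{"fn": "arm_command", "kwargs": {"steps": [[-1, [8, -45, 0], [0, 0, 0]], [-1, [8, -90, 0], [0, 0, 0]], [-1, [8, -135, 0], [0, 0, 0]], [-1, [8, -180, 0], [0, 0, 0]], [-1, [8, -225, 0], [0, 0, 0]], [-1, [8, -270, 0], [0, 0, 0]], [-1, [8, -315, 0], [0, 0, 0]], [-1, [8, -360, 0], [0, 0, 0]], [-1, [8, -360, 0], [0, 0, 0]], [-1, [8, -360, -40], [0, 0, 0]], [-1, [8, -360, -71], [0, 0, 0]], [-1, [8, -360, -71], [0, 0, 0]], [-1, [8, -360, -71], [0, 0, 0]]]}}

```text
time_s: 39.55
position: [0.4481, -0.4328, 0.0871]
orientation: [-0.001, 0.718, 0.696, 0.0]
wrist_force: [-0.1, -0.8, 0.7]
gripper_width: 0.0001
grasp_force: 0.0
```

Call:
{"fn": "arm_command", "kwargs": {"steps": [[-1, [10, -1, 0], [0, 0, 0]], [-1, [19, -3, 0], [0, 0, 0]], [-1, [28, -3, 0], [0, 0, 0]], [-1, [37, -3, 0], [0, 0, 0]], [-1, [46, -2, 0], [0, 0, 0]], [-1, [55, 0, 0], [0, 0, 0]], [-1, [63, 3, 0], [0, 0, 0]], [-1, [71, 7, 0], [0, 0, 0]], [-1, [79, 11, 0], [0, 0, 0]], [-1, [86, 17, 0], [0, 0, 0]], [-1, [93, 23, 0], [0, 0, 0]], [-1, [99, 30, 0], [0, 0, 0]], [-1, [104, 37, 0], [0, 0, 0]], [-1, [108, 45, 0], [0, 0, 0]], [-1, [111, 54, 0], [0, 0, 0]], [-1, [113, 60, 0], [0, 0, 0]], [-1, [113, 60, 0], [0, 0, 0]]]}}

```text
time_s: 41.25
position: [0.5616, -0.3726, 0.0886]
orientation: [0.0, 0.718, 0.696, 0.001]
wrist_force: [0.6, 0.7, 0.1]
gripper_width: 0.0001
grasp_force: 0.0
```

Call:
{"fn": "arm_command", "kwargs": {"steps": [[-1, [1, 5, 0], [0, 0, 0]], [-1, [1, 9, 0], [0, 0, 0]], [-1, [1, 12, 0], [0, 0, 0]], [-1, [1, 12, 0], [0, 0, 0]]]}}

```text
time_s: 41.65
position: [0.5623, -0.362, 0.0887]
orientation: [0.001, 0.718, 0.696, 0.0]
wrist_force: [0.8, -3.7, -0.4]
gripper_width: 0.0002
grasp_force: 1.5
```

Call:
{"fn": "arm_command", "kwargs": {"steps": [[-1, [0, 4, 0], [0, 0, 0]], [-1, [0, 8, 0], [0, 0, 0]], [-1, [0, 8, 0], [0, 0, 0]]]}}

```text
time_s: 41.95
position: [0.5625, -0.3614, 0.0891]
orientation: [0.007, 0.718, 0.696, -0.004]
wrist_force: [0.4, -18.8, -5.6]
gripper_width: -0.0001
grasp_force: 9.1
```

At the stop. Next I retract and verify.

Call:
{"fn": "arm_command", "kwargs": {"steps": [[-1, [0, -25, 0], [0, 0, 0]], [-1, [0, -25, 40], [0, 0, 0]], [-1, [0, -25, 90], [0, 0, 0]], [-1, [-45, -45, 110], [0, 0, 0]], [-1, [-90, -65, 110], [0, 0, 0]], [-1, [-135, -85, 110], [0, 0, 0]], [-1, [-180, -105, 110], [0, 0, 0]], [-1, [-180, -105, 110], [0, 0, 0]], [-1, [-180, -105, 110], [0, 0, 0]]]}}

```text
time_s: 42.85
position: [0.3809, -0.4584, 0.1982]
orientation: [-0.001, 0.72, 0.694, 0.001]
wrist_force: [-0.7, 0.2, 0.9]
gripper_width: -0.0
grasp_force: 0.0
```

```bash
python3 bail.py; python3 - <<'E'
from h import *
im,d,c=shot("top"); P=pts(d,c); cv2.imwrite("pics/top9.png",cv2.resize(im[100:280,80:430,::-1],None,fx=2.28,fy=2.28))
L=P[sel(P,(.46,.64),(-.42,-.28),(.1,.118))]; print("lever",rect(L)); carts(P,im)
E
```

```text
top -0.18 28 top z [0.045 0.045 0.046] x 0.517 0.529
top -0.107 28 top z [0.044 0.045 0.045] x 0.521 0.534
top -0.035 29 top z [0.043 0.045 0.045] x 0.523 0.534
top 0.03 23 top z [0.044 0.044 0.044] x 0.526 0.54
top 0.05 10 top z [0.044 0.044 0.045] x 0.527 0.54
cart 281 (array([ 552.8, -139. ]), array([60.2, 66.6]), -0.8)
cart 264 (array([553.6, -67.2]), array([60.6, 65. ]), -1.2)
cart 246 (array([555.8,   5.1]), array([60.1, 60.2]), 89.1)
side -0.18 12 top z [0.046 0.047 0.049] x 0.52 0.543
side -0.107 9 top z [0.042 0.047 0.052] x 0.527 0.536
side -0.035 10 top z [0.045 0.047 0.047] x 0.527 0.544
side 0.03 14 top z [0.046 0.048 0.049] x 0.53 0.542
side 0.05 7 top z [0.042 0.042 0.043] x 0.53 0.541
cart 108 (array([ 554.9, -137.9]), array([53. , 61.5]), -2.6)
cart 124 (array([553.7, -66. ]), array([55. , 65.4]), 2.1)
cart 120 (array([556.1,   3.3]), array([55., 62.]), 86.1)
lever (array([ 525.2, -344.3]), array([ 25.8, 117.9]), 9.8)
blob px [208. 144.] n 1509 ztop 0.051 rect [722. 207.] [137. 138.] ang 10.5 rgb [22. 22. 21.]
blob px [102. 185.] n 538 ztop 0.042 rect [599. 529.] [122.  41.] ang 65.5 rgb [142.  75.  90.]
blob px [193. 269.] n 605 ztop 0.042 rect [342. 245.] [119.  41.] ang 77.5 rgb [146.  84.  98.]
```

View pics/top9.png

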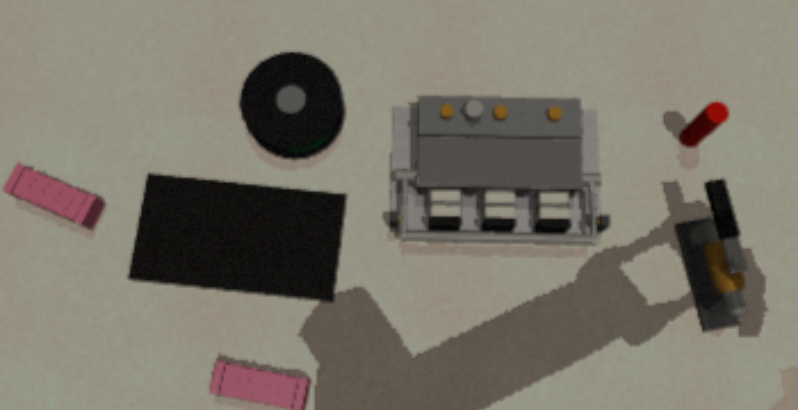

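The picture shows three cartridges home (crop (445,210), (498,210), (552,210)) with the bail bar down in front of them. The lever's yaw is 9.8°, 90.3° from its shut stop, so it is at its open stop. The spool, glue stick and pink bars are where they were. Handing in.

```bash
python3 -c "
from rig import manip; print(manip.close_job())"
```

```text
the job is handed in; nothing more can be done
None
```

The dryer is recharged and the job handed in at about 43 s. All three cartridges measure home, the bail is down in its catch, and the air is open at its stop. The spool, glue stick and pink look-alikes are where they were; no pass or fail result came back.

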